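Turn a scooter wheel until the valve is ready for the pump

TASK

The little spoked wheel in the work stand is about to be pumped up: turn it, by pushing one spoke after another with a fingertip, until its valve is at the very bottom of the wheel and the valve stem points straight up at the hub, then take your hand away. Push only on the spokes: keep off the tyre and the valve stem, do not shift, tip or lift the stand, and leave the other things on the desk where they are.

Things in the scene. Friction and masses are not known exactly. Their poses are not given: they have to be found in the camera images.
- wheel (a joint): Wheel's turning angle, rad, no end stops; grows clockwise seen from the robot's side (looking along the stand's +x); whole turns do not matter. 0: valve at the very bottom, stem straight up. May be turned either way. Turns stiffly (steady drag about 0.2 N m, so about 4 N at 55 mm from the axle, plus a little damping) and stays where it is left.
- hub (a point): Wheel's centre on its level axle, 175 mm above the desk, in the mid-plane. x along the axle away from the robot, z up; does not turn. Upright wheel, open between five cream spokes 72 deg apart, 12 mm wide. The hub (36 mm across) sticks out 66 mm towards the robot; the spokes are deep webs there too: they stand out to x = -58 mm at 22 mm from the axle, -42 at 50, -30 at 70, -14 at the rim (100 mm).
- valve: Valve stem in the rim, midway between two spokes (36 deg from each), turning with the wheel. Black foot 13 mm across, 14 mm long, then brass tip 9 mm across, 12 mm long: it reaches from 100 mm inward to 74 mm from the axle. Origin at its foot, 100 mm from the axle; z points along the stem to the hub: straight up when the job is done.
- tyre: Black tyre, 280 mm across, 26 mm wide, inner radius 112 mm, on a metal rim of radius 100 to 112 mm, 22 mm wide; turns with the wheel. Origin at the wheel's centre, x along the axle. Not to be touched.
- stand: Loose, heavy (about 4.5 kg) stand carrying the wheel. Origin on the desk; x along the axle away from the robot, z up. Wheel's mid-plane at x = -20 mm. Dark base plate 240 (x) by 270 mm, 12 mm thick, centred at x = 10 mm. Two grey legs 16 mm thick behind the wheel at x = 30 mm, from the axle down to y = +-115 mm, 42 mm behind the mid-plane. Nothing stands in front of the wheel.
- mug: White mug, 84 mm across, 95 mm high, handle at its +y. Origin under its centre. Leave alone.
- flask: Cream flask, 70 mm across, 210 mm high. Origin under its centre. Leave alone.
- lotion: Pale pink lotion bottle, 56 mm across, 150 mm high. Origin under its centre. Leave alone.
- jar: Amber jar with white cap, 64 mm across, 60 mm high. Origin under its centre. Leave alone.
- tyre_pump: Small silver hand pump with black ends, lying along its x, 30 mm thick, reaching from x = -135 mm (handle) to x = 114 mm. Origin on the desk. Leave alone.
- wrench: Steel wrench, lying along its x, 150 mm long. Origin under its middle. Leave alone.
- valve_cap: Black valve dust cap, 16 mm across, 16 mm high. Origin under its centre. Leave alone.
- notebook: Mint green notebook, 150 by 210 by 16 mm, lying flat. Origin under its centre. Leave alone.

How it is judged (in metres and radians):
At the end, for the whole second after the job is handed in: The valve is at the bottom of the wheel with its stem pointing straight up within 0.12 rad (7 deg); the wheel is at rest; the stand is upright (within 0.03 rad) and within 20 mm of where it started (angle between valve's own z axis and vertical below 0.12 rad and velocity of joint wheel between -0.05 and 0.05 rad/s and angle between stand's own z axis and vertical below 0.03 rad and distance of stand from where it was at the start of the episode below 0.02 m and height (world z) of hub below 0.185 m); the robot touches nothing.
It fails at once if the tyre is pushed or dragged (more than 2 N) (contact force between tyre and the fingers above 2 N or contact force between tyre and the arm above 2 N).
It fails at once if the valve stem is pushed (more than 2 N) (contact force between valve and the fingers above 2 N or contact force between valve and the arm above 2 N).
It fails at once if the stand is shifted more than 20 mm, lifted or tipped (distance of stand from where it was at the start of the episode above 0.02 m or angle between stand's own z axis and vertical above 0.1 rad or height (world z) of stand above 0.01 m).
It fails at once if one of the other things on the desk is moved more than 20 mm (distance of any of mug, flask, lotion, jar, tyre_pump, wrench, valve_cap, notebook from where it was at the start of the episode above 0.02 m).
It also fails if it takes over 64 s, if anything falls off the work surface, if the arm or the gripper's body presses on something with over 40 N, if the wrist force passes 120 N, or if a joint passes its speed limit or range.

ROBOT

A 6-joint arm with a two-finger parallel gripper is mounted at the origin on the work surface. World frame = base frame: x ahead of the robot, y to its left, z up, the work surface at z = 0. Lengths are in mm, angles in rad, forces in N, time in s.
With the tool pointing down it reaches from about 275 to 750 mm from the base axis. Payload 10.2 kg.
Tool frame: the origin (TCP) lies midway between the tips of the shut fingers; the grasp point (between the pads) lies 19 mm behind it; x points along the fingers, y is the direction in which the jaws open and shut, and the axes are right-handed (so a half turn about x gives the same grasp; the last joint's range is limited). The gripper opens to 85 mm and grips with 20 to 120 N. Pads are 22 mm wide; open, the fingers measure 114 mm over their backs; the gripper's body (76 mm by 85 mm) begins 54 mm behind the grasp point. The pads swing forward as they close: fully open they stand 13 mm farther back than shut.
Start: joints at [0.913, 0.313, 1.498, -0, 1.331, -0.223], TCP at [221.158, 476.151, 231.294] pointing down, gripper open.
Joint ranges: [-2.94, 2.94], [-0.97, 2.17], [0.19, 2.56], [-1.23, 4.37], [0.02, 3.11], [-2.88, 2.88]. Speed limits (rad/s): [2.39, 2.39, 3.01, 3.14, 3.14, 3.14].

INTERFACE

Orientations are given as a unit quaternion [w, x, y, z].
In Python, from rig import sense, capture, get_calibration, finish_job gives the robot as it stands.
- The arm moves only by the tool jog_arm, never from a script. Its argument "increments" is a list of rows, each an object of numbers: "rx", "ry", "rz": the turn, a rotation vector about the tool's x, y, z in rad; "x", "y", "z": the shift along the tool's x, y, z in mm; "hand": the finger opening in mm, from 0 to 85.4. A call has 1 to 5 rows; each row shifts and turns the commanded pose from where the row before left it, along the tool's axes as they then stand; what a row does not reach is not made up. A row lasts 1/8 s, in which the tool goes at most 62.5 mm and 10.7 degrees, less where a joint would pass 70% of its speed; a pose out of reach is approached as far as the arm can. A call with a gripper value outside its range is refused whole. The fingers move at their own pace and stop on an object; "force" is the grip in N (left out, the last holds). Time passes only in rows, so rows that do not move let the fingers close. It gives the time, the measured TCP pose, the force and the opening at its end, in the units of the state.
- sense(): the state, without advancing time (a new reading comes with each control period).
- capture(name): name is "side" or "top"; returns the picture (384x512x3 uint8, red, green, blue); there is no depth.
- get_calibration(name): a dict with "camera_matrix" (3x3 intrinsics, pixels), "D" ([k1, k2, p1, p2, k3] as OpenCV has them; the pictures are not rectified), "R" (3x3) and "t" (3): a world point X has camera coordinates R X + t. Camera axes: x right, y down, z forward; pixel columns grow to the right and rows downward; lengths in mm; the calibration is good to about 2 mm. A picture is of the moment at which its call begins. get_calibration takes no time and is no camera call.
- finish_job(): hands the job in, once; it reports no verdict.
The state is a dict: "time_s": time; "joints": joint angles; "dq": joint speeds; "tau": joint torques, N m; "eef_pos": TCP position; "ee_rot": TCP orientation; "force": force on the tool from outside, world axes, zero at the start; "wrist_torque": the same for the moment, N m; "grip_width": opening from 0.0 (shut) to 1.0 (fully open).
Only numpy, scipy, OpenCV 4.12 (cv2) and the standard library are available. Lean on these libraries where they do the work, as an engineer would, in place of code of your own. Each camera call takes 0.05 s, during which the arm holds its last target.

## Working session

There is one attempt and no reset: what is moved stays moved. The work goes in short steps, Python scripts to look and compute and a tool call to move; the robot and the scene stay as the last step left them, time stands still between calls to the robot, and variables do not carry over. Pictures are saved under pics/ and viewed, and the job is handed in when it is done.

Besides the shell and the picture viewer there is one more tool, called after "Call:" in YAML: its name, and indented under it one key for each argument. jog_arm: Moves the arm, as the interface text tells. Its arguments: {"type":"object","properties":{"increments":{"type":"array","items":{"type":"object","properties":{"rx":{"type":"number"},"ry":{"type":"number"},"rz":{"type":"number"},"x":{"type":"number"},"y":{"type":"number"},"z":{"type":"number"},"hand":{"type":"number"}}}},"force":{"type":"number"}},"required":["increments"]}

```bash
mkdir -p pics; ls
python3 - <<'E'
from rig import *
import cv2
for n in ("side","top"):
    im=capture(n); cv2.imwrite(f"pics/{n}0.png",im[:,:,::-1])
    c=get_calibration(n); print(n,c)
print(sense())
E
```

```text
pics
side {'camera_matrix': array([[484.63261741,   0.        , 253.30600358],
       [  0.        , 484.63261741, 190.56536983],
       [  0.        ,   0.        ,   1.        ]]), 'D': array([0.00902953, 0.        , 0.        , 0.        , 0.        ]), 'R': array([[-0.99175274,  0.12622945,  0.02219512],
       [ 0.0707132 ,  0.68334582, -0.72666232],
       [-0.10689313, -0.71909986, -0.68663618]]), 't': array([ 511.23173111,   28.09194254, 1653.96658837])}
top {'camera_matrix': array([[386.28165274,   0.        , 254.22980701],
       [  0.        , 386.28165274, 197.39227054],
       [  0.        ,   0.        ,   1.        ]]), 'D': array([0.00829309, 0.        , 0.        , 0.        , 0.        ]), 'R': array([[ 4.31505834e-04, -9.99979373e-01, -6.40843899e-03],
       [-9.99546855e-01, -2.38419316e-04, -3.01002945e-02],
       [ 3.00981457e-02,  6.41852349e-03, -9.99526340e-01]]), 't': array([  58.02604044,  498.66470188, 1327.00549427])}
{'time_s': 0.1, 'joints': array([ 9.12613829e-01,  3.13369733e-01,  1.49835859e+00,  5.41800611e-06,
        1.33097911e+00, -2.23375907e-01]), 'dq': array([ 9.58752785e-05, -3.31289984e-03, -2.42394758e-03, -9.32047062e-04,
        2.68803606e-04,  3.37234742e-04]), 'tau': array([ 4.02965583e-03, -4.12896287e+01, -2.60142303e+01, -2.99114333e-05,
        3.03084315e-03,  9.09175412e-06]), 'eef_pos': array([221.00612595, 475.96854749, 230.80568704]), 'ee_rot': array([ 0.69029204,  0.15216399,  0.69063171, -0.15287533]), 'force': array([-0.22717279,  0.58078618, -0.5116973 ]), 'wrist_torque': array([-0.06218732, -0.0082047 ,  0.02360581]), 'grip_width': 0.9965603130318554}
```

View pics/side0.png

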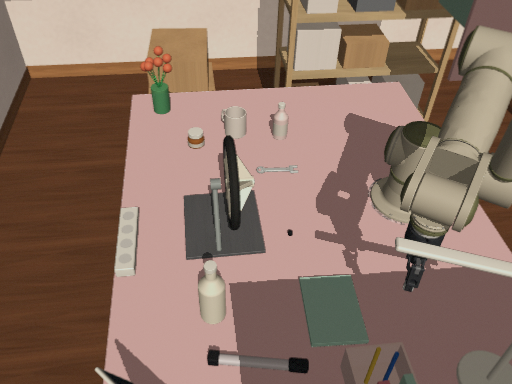

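View pics/top0.png

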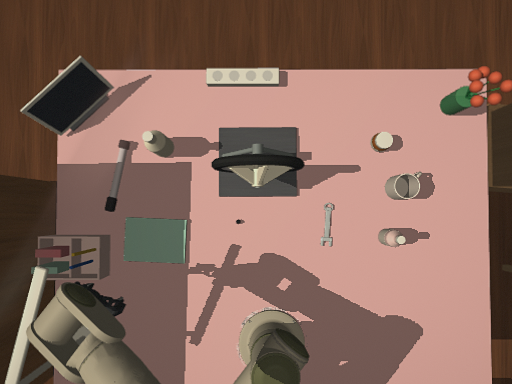

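```bash
cat > h.py <<'E'
import numpy as np, cv2
from rig import *
def cal(n):
    c=get_calibration(n); return np.array(c["camera_matrix"]),np.array(c["D"]),np.array(c["R"]),np.array(c["t"])
def proj(n,X):
    K,D,R,t=cal(n); return cv2.projectPoints(np.array(X,float).reshape(-1,1,3),cv2.Rodrigues(R)[0],t,K,D)[0].reshape(-1,2)
def ray(n,uv):
    K,D,R,t=cal(n); p=cv2.undistortPoints(np.array(uv,float).reshape(-1,1,2),K,D).reshape(-1,2)
    d=np.c_[p,np.ones(len(p))]@R; return -R.T@t,d
def onplane(n,uv,ax,v):
    C,d=ray(n,uv); return C+d*((v-C[ax])/d[:,ax])[:,None]
def crop(im,x0,y0,x1,y1,s,f):
    cv2.imwrite(f,cv2.resize(im[y0:y1,x0:x1,::-1],None,fx=s,fy=s,interpolation=cv2.INTER_CUBIC))
E
python3 - <<'E'
from h import *
print(ray("side",[[0,0]])[0],ray("top",[[0,0]])[0])
s=cv2.imread("pics/side0.png")[:,:,::-1];t=cv2.imread("pics/top0.png")[:,:,::-1]
crop(s,175,125,275,265,4,"pics/side0c.png"); crop(t,200,115,320,205,6,"pics/top0c.png")
print(onplane("top",[[219,196],[297,196],[297,127],[219,127]],2,12))
print(onplane("side",[[183,199],[254,192],[263,248],[187,256]],2,12))
E
```

```text
[ 681.82666174 1105.63813599 1144.73980937] [ 458.47329117   49.62631888 1341.75875546]
[[503.2868453  179.58043748  12.        ]
 [503.34455077 -89.03641102  12.        ]
 [742.17024139 -89.68803729  12.        ]
 [742.43105438 180.30691633  12.        ]]
[[743.39596634 -64.21653701  12.        ]
 [504.03686749 -73.38244202  12.        ]
 [508.24268656 173.39438003  12.        ]
 [736.89220892 179.41782325  12.        ]]
```

View pics/side0c.png

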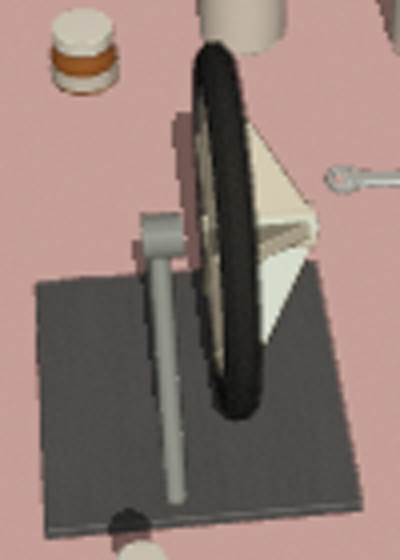

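View pics/top0c.png

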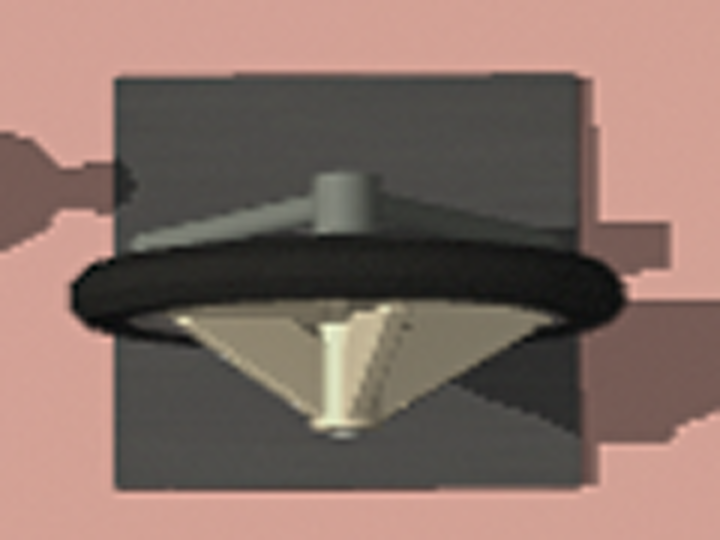

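Run:
```python
from h import *
H=np.array([592.7,45.4,175])
for c in [(180,320),(560,320),(335,325),(400,310),(390,305),(340,432)]:
    uv=[200+c[0]/6,115+c[1]/6]
    p=onplane("top",[uv],2,175)[0]; print(c,p-H, onplane("top",[uv],2,270)[0]-H)
s=cv2.imread("pics/side0.png")[:,:,::-1];t=cv2.imread("pics/top0.png")[:,:,::-1]
crop(s,218,150,262,225,8,"pics/side0d.png"); crop(t,220,155,300,190,10,"pics/top0d.png")
# labelled key points for each spoke angle (deg from bottom cw from robot)
print(proj("side",[H+[-66,0,0],H+[-66,0,18]]),proj("top",[H+[-66,0,0],H+[-14,0,100]]))
```

```text
(180, 320) [-11.02880269  85.16874328   0.        ] [-21.05984041  78.57823751  95.        ]
(560, 320) [ -11.08040876 -106.58907799    0.        ] [-21.1072446  -97.56625073  95.        ]
(335, 325) [-13.57539852   6.89947155   0.        ] [-23.39908694   6.68181773  95.        ]
(400, 310) [ -5.99336821 -25.90518619   0.        ] [-16.4344018  -23.45181443  95.        ]
(390, 305) [ -3.46098608 -20.85972248   0.        ] [-14.10821165 -18.8171632   95.        ]
(340, 432) [-67.64820238   4.36253579   0.        ] [-73.06916715   4.35144472  95.        ]
[[252.7996948  180.23260447]
 [252.93048547 175.7182647 ]] [[258.10933392 186.45578105]
 [258.24302572 165.59469897]]
```

View pics/side0d.png

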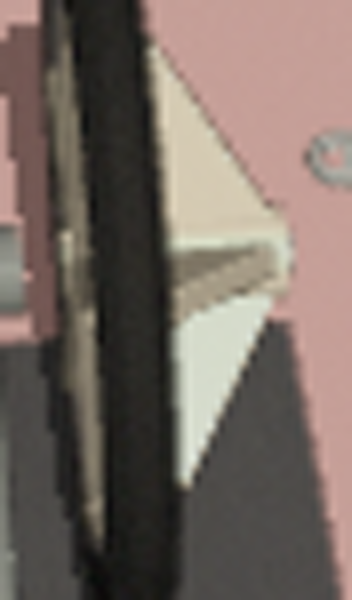

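View pics/top0d.png

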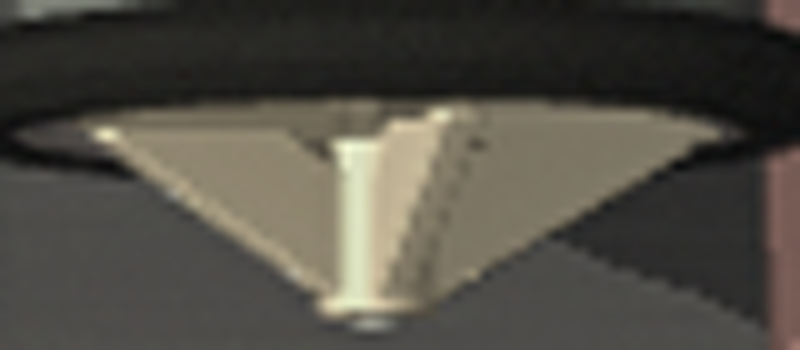

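Run:
```python
from h import *
H=np.array([592.7,47,175])
P=lambda x,r,p:H+[x,r*np.sin(np.radians(p)),r*np.cos(np.radians(p))]
for n,o,s in(("top",(220,155),10),("side",(218,150),8)):
    print(n,"hubend",((proj(n,[H+[-66,0,0]])-o)*s).round())
    for p in (-86,-14,58,130,202): print("spoke",p,((proj(n,[P(-58,22,p),P(-42,50,p),P(-14,100,p)])-o)*s).round().tolist())
    for p in (22,94,166,238,-50): print("valve",p,((proj(n,[P(0,100,p),P(0,86,p),P(0,74,p)])-o)*s).round().tolist())
```

```text
top hubend [[376. 315.]]
spoke -86 [[448.0, 288.0], [541.0, 234.0], [708.0, 141.0]]
spoke -14 [[394.0, 283.0], [418.0, 222.0], [464.0, 107.0]]
spoke 58 [[314.0, 286.0], [233.0, 228.0], [83.0, 124.0]]
spoke 130 [[321.0, 291.0], [252.0, 244.0], [136.0, 164.0]]
spoke 202 [[402.0, 292.0], [435.0, 247.0], [490.0, 172.0]]
valve 22 [[242.0, 59.0], [262.0, 65.0], [279.0, 69.0]]
valve 94 [[49.0, 100.0], [94.0, 99.0], [133.0, 99.0]]
valve 166 [[301.0, 131.0], [311.0, 126.0], [320.0, 123.0]]
valve 238 [[643.0, 116.0], [607.0, 113.0], [576.0, 111.0]]
valve -50 [[644.0, 71.0], [605.0, 75.0], [571.0, 78.0]]
side hubend [[279. 245.]]
spoke -86 [[251.0, 204.0], [200.0, 155.0], [114.0, 69.0]]
spoke -14 [[257.0, 194.0], [212.0, 129.0], [132.0, 9.0]]
spoke 58 [[264.0, 257.0], [229.0, 274.0], [164.0, 305.0]]
spoke 130 [[262.0, 305.0], [226.0, 383.0], [161.0, 523.0]]
spoke 202 [[254.0, 272.0], [208.0, 306.0], [131.0, 364.0]]
valve 22 [[110.0, 132.0], [109.0, 151.0], [108.0, 166.0]]
valve 94 [[129.0, 461.0], [125.0, 431.0], [122.0, 406.0]]
valve 166 [[111.0, 486.0], [109.0, 455.0], [108.0, 428.0]]
valve 238 [[84.0, 212.0], [86.0, 218.0], [88.0, 223.0]]
valve -50 [[82.0, -8.0], [84.0, 29.0], [87.0, 61.0]]
```

Run:
```python
from h import *
s=cv2.imread("pics/side0.png")[:,:,::-1]
H=np.array([592.7,47,175])
g=np.clip(s.astype(float)*1.5,0,255).astype(np.uint8)
crop(g,218,138,242,222,14,"pics/side0e.png")
# halves
crop(g,218,146,246,186,15,"pics/s0u.png"); crop(g,218,182,246,222,15,"pics/s0l.png")
a=cv2.imread("pics/s0u.png");b=cv2.imread("pics/s0l.png");cv2.imwrite("pics/s0ul.png",np.hstack([a[:,:400],b[:,:400]]))
P=lambda x,r,p:H+[x,r*np.sin(np.radians(p)),r*np.cos(np.radians(p))]
for x in (11,0):
  for p in range(180,361,15): print(x,p-360,proj("side",[P(x,100,p)]).round(1).tolist(), ((proj("side",[P(x,100,p)])-[218,146])*15).round().tolist())
```

```text
11 -180 [[227.6, 206.2]] [[143.0, 902.0]]
11 -165 [[226.8, 199.6]] [[132.0, 803.0]]
11 -150 [[226.1, 192.0]] [[122.0, 690.0]]
11 -135 [[225.5, 183.9]] [[112.0, 568.0]]
11 -120 [[224.9, 175.7]] [[104.0, 445.0]]
11 -105 [[224.5, 167.8]] [[98.0, 327.0]]
11 -90 [[224.3, 160.8]] [[94.0, 222.0]]
11 -75 [[224.2, 155.0]] [[93.0, 135.0]]
11 -60 [[224.3, 150.9]] [[95.0, 73.0]]
11 -45 [[224.6, 148.8]] [[100.0, 42.0]]
11 -30 [[225.1, 148.9]] [[107.0, 44.0]]
11 -15 [[225.8, 151.4]] [[117.0, 81.0]]
11 0 [[226.6, 156.2]] [[128.0, 153.0]]
0 -180 [[231.1, 205.9]] [[196.0, 898.0]]
0 -165 [[230.3, 199.3]] [[185.0, 800.0]]
0 -150 [[229.6, 191.7]] [[174.0, 686.0]]
0 -135 [[228.9, 183.6]] [[164.0, 564.0]]
0 -120 [[228.4, 175.4]] [[156.0, 441.0]]
0 -105 [[228.0, 167.6]] [[150.0, 324.0]]
0 -90 [[227.8, 160.6]] [[147.0, 218.0]]
0 -75 [[227.8, 154.8]] [[147.0, 132.0]]
0 -60 [[228.0, 150.7]] [[149.0, 70.0]]
0 -45 [[228.3, 148.5]] [[155.0, 38.0]]
0 -30 [[228.9, 148.7]] [[164.0, 40.0]]
0 -15 [[229.6, 151.2]] [[174.0, 77.0]]
0 0 [[230.4, 155.9]] [[187.0, 149.0]]
```

View pics/s0ul.png

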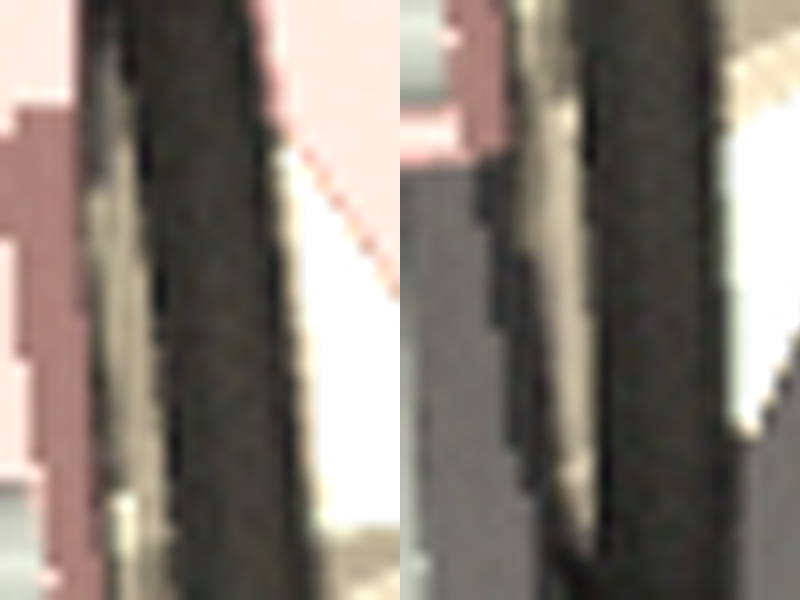

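```bash
cat >> h.py <<'E'
from scipy.spatial.transform import Rotation as Ro
def tool():
    s=sense(); q=s["ee_rot"]; return s,Ro.from_quat([q[1],q[2],q[3],q[0]])
def st():
    s,R=tool(); print("t",s["time_s"],"pos",s["eef_pos"].round(1),"q",s["joints"].round(3),"F",s["force"].round(1)); print("R cols",R.as_matrix().round(3).tolist())
def loc(d):
    s,R=tool(); return (R.inv().apply(d)).round(1)
E
python3 -c "
from h import *
st(); print(loc([110,-330,100]))"
```

```text
t 0.1 pos [221.  476.  230.8] q [ 0.913  0.313  1.498  0.     1.331 -0.223] F [-0.2  0.6 -0.5]
R cols [[-0.001, 0.421, 0.907], [-0.001, 0.907, -0.421], [-1.0, -0.001, -0.0]]
[ -99.8 -253.1  238.7]
```

Call:
jog_arm:
  increments:
    - {"x":-20,"y":-40,"z":38,"hand":0}
    - {"x":-20,"y":-40,"z":38,"hand":0}
    - {"x":-20,"y":-40,"z":38,"hand":0}
    - {"x":-20,"y":-40,"z":38,"hand":0}
    - {"x":-20,"y":-40,"z":38,"hand":0}
  force: 40

```text
schema error: expected keys rx, ry, rz, x, y, z, hand
```

```bash
python3 -c "
from h import *
st(); print(loc([0,-.1,0]), loc([1,0,0]))"
```

```text
t 0.1 pos [221.  476.  230.8] q [ 0.913  0.313  1.498  0.     1.331 -0.223] F [-0.2  0.6 -0.5]
R cols [[-0.001, 0.421, 0.907], [-0.001, 0.907, -0.421], [-1.0, -0.001, -0.0]]
[ 0.  -0.1  0. ] [-0.   0.4  0.9]
```

Call:
jog_arm:
  increments:
    - {"rx":0,"ry":0,"rz":0,"x":-20,"y":-40,"z":38,"hand":0}
    - {"rx":0,"ry":0,"rz":0,"x":-20,"y":-40,"z":38,"hand":0}
    - {"rx":0,"ry":0,"rz":0,"x":-20,"y":-40,"z":38,"hand":0}
    - {"rx":0,"ry":0,"rz":0,"x":-20,"y":-40,"z":38,"hand":0}
    - {"rx":0,"ry":0,"rz":0,"x":-20,"y":-40,"z":38,"hand":0}
  force: 40

```text
time_s: 0.72
eef_pos: [309.2, 213.1, 331.8]
ee_rot: [0.691, 0.152, 0.69, -0.152]
force: [1.2, -0.1, -0.7]
grip_width: 0.002
```

```bash
python3 -c "
from h import *
st()"
```

```text
t 0.725 pos [309.2 213.1 331.8] q [ 0.288 -0.089  1.691 -0.     1.54  -0.848] F [ 1.2 -0.1 -0.7]
R cols [[0.0, 0.421, 0.907], [-0.0, 0.907, -0.421], [-1.0, -0.0, 0.0]]
```

Call:
jog_arm:
  increments:
    - {"rx":0,"ry":0,"rz":0.18,"x":0,"y":0,"z":0,"hand":0}

```text
time_s: 0.85
eef_pos: [310.8, 213.6, 332.2]
ee_rot: [0.702, 0.216, 0.673, -0.089]
force: [0.4, 0.4, -0.4]
grip_width: 0.005
```

```bash
python3 -c "
from h import *
st()"
```

```text
t 0.85 pos [310.8 213.6 332.2] q [ 0.181 -0.183  1.78   0.15   1.436 -0.965] F [ 0.4  0.4 -0.4]
R cols [[0.079, 0.416, 0.906], [0.165, 0.891, -0.423], [-0.983, 0.183, 0.002]]
```

```bash
cat >> h.py <<'E'
def plan(dirs,step,R=None):
    if R is None: _,R=tool()
    out=[]
    for d in dirs:
        d=np.array(d,float)/np.linalg.norm(d)
        l=R.inv().apply(d); ang=np.arctan2(np.hypot(l[1],l[2]),l[0]); ax=np.cross([1,0,0],l); ax/=np.linalg.norm(ax)
        n=int(np.ceil(ang/step)); rv=ax*ang/n
        print("dir",d.round(2),"rows",n,"rv",rv.round(3)); R=R*Ro.from_rotvec(rv*n)
    return R
E
python3 -c "
from h import *
R=plan([(.2,.8,-.6),(1,0,0)],.18); print(R.as_matrix().round(2).tolist())
print(loc([100,-60,30]))"
```

```text
dir [ 0.2   0.78 -0.59] rows 5 rv [-0.     0.034  0.148]
dir [1. 0. 0.] rows 8 rv [ 0.    -0.163  0.054]
[[1.0, 0.0, 0.0], [-0.0, 0.32, -0.95], [-0.0, 0.95, 0.32]]
[-31.5  -6.4 116.1]
```

Call:
jog_arm:
  increments:
    - {"rx":0,"ry":0.03,"rz":0.15,"x":0,"y":0,"z":15,"hand":0}
    - {"rx":0,"ry":0.03,"rz":0.15,"x":0,"y":0,"z":15,"hand":0}
    - {"rx":0,"ry":0.03,"rz":0.15,"x":0,"y":0,"z":15,"hand":0}
    - {"rx":0,"ry":0.03,"rz":0.15,"x":0,"y":0,"z":15,"hand":0}
    - {"rx":0,"ry":0.03,"rz":0.15,"x":0,"y":0,"z":15,"hand":0}

```text
time_s: 1.48
eef_pos: [378.3, 184.2, 327.5]
ee_rot: [0.634, 0.453, 0.597, 0.19]
force: [0.3, 0.4, -0.5]
grip_width: 0.001
```

```bash
python3 -c "
from h import *
st();R=plan([(1,0,0)],.18); print(R.as_matrix().round(2).tolist());print(loc([60,-20,30]))"
```

```text
t 1.475 pos [378.3 184.2 327.5] q [-0.416 -0.147  2.029  0.935  1.505 -1.756] F [ 0.3  0.4 -0.5]
R cols [[0.215, 0.299, 0.93], [0.782, 0.517, -0.348], [-0.584, 0.802, -0.123]]
dir [1. 0. 0.] rows 8 rv [ 0.    -0.161  0.052]
[[1.0, -0.0, -0.0], [-0.0, 0.32, -0.95], [0.0, 0.95, 0.32]]
[-20.3  31.7  59. ]
```

Call:
jog_arm:
  increments:
    - {"rx":0,"ry":-0.16,"rz":0.05,"x":0,"y":0,"z":10,"hand":0}
    - {"rx":0,"ry":-0.16,"rz":0.05,"x":0,"y":0,"z":10,"hand":0}
    - {"rx":0,"ry":-0.16,"rz":0.05,"x":0,"y":0,"z":10,"hand":0}
    - {"rx":0,"ry":-0.16,"rz":0.05,"x":0,"y":0,"z":10,"hand":0}

```text
time_s: 1.98
eef_pos: [411.2, 163.2, 327.5]
ee_rot: [0.769, 0.545, 0.319, 0.097]
force: [1.0, -0.6, 0.5]
grip_width: 0.0
```

```bash
python3 -c "
from h import *
st();R=plan([(1,0,0)],.17); print(R.as_matrix().round(2).tolist());print(loc([60,-60,30]))"
```

```text
t 1.975 pos [411.2 163.2 327.5] q [-0.401 -0.412  2.347  1.347  0.896 -1.952] F [ 1.  -0.6  0.5]
R cols [[0.778, 0.198, 0.597], [0.497, 0.386, -0.777], [-0.384, 0.901, 0.202]]
dir [1. 0. 0.] rows 4 rv [ 0.    -0.161  0.054]
[[1.0, 0.0, 0.0], [0.0, 0.33, -0.94], [-0.0, 0.94, 0.33]]
[ 5.3 15.7 88.5]
```

Call:
jog_arm:
  increments:
    - {"rx":0,"ry":-0.16,"rz":0.05,"x":10,"y":0,"z":20,"hand":0}
    - {"rx":0,"ry":-0.16,"rz":0.05,"x":10,"y":0,"z":20,"hand":0}
    - {"rx":0,"ry":-0.16,"rz":0.05,"x":10,"y":0,"z":20,"hand":0}
    - {"rx":0,"ry":-0.16,"rz":0.05,"x":10,"y":0,"z":20,"hand":0}

```text
time_s: 2.48
eef_pos: [462.5, 112.7, 354.1]
ee_rot: [0.808, 0.582, 0.08, 0.039]
force: [0.7, 0.3, 0.4]
grip_width: -0.003
```

```bash
python3 -c "
from h import *
st();R=plan([(1,0,0)],.17); print(R.as_matrix().round(2).tolist());print(loc([20,-50,-120]))
print(loc([0,1,0])*1, loc([0,0,10]))
im=capture('side');cv2.imwrite('pics/side1.png',im[:,:,::-1])
im=capture('top');cv2.imwrite('pics/top1.png',im[:,:,::-1])"
```

```text
t 2.475 pos [462.5 112.7 354.1] q [-0.216 -0.284  2.425  2.44   0.599 -2.881] F [0.7 0.3 0.4]
R cols [[0.984, 0.029, 0.175], [0.156, 0.319, -0.935], [-0.083, 0.947, 0.31]]
dir [1. 0. 0.] rows 2 rv [ 0.    -0.088  0.015]
[[1.0, 0.0, 0.0], [0.0, 0.32, -0.95], [-0.0, 0.95, 0.32]]
[  21.8 -129.    13.1]
[ 0.2  0.3 -0.9] [-0.8  9.5  3.1]
```

View pics/side1.png

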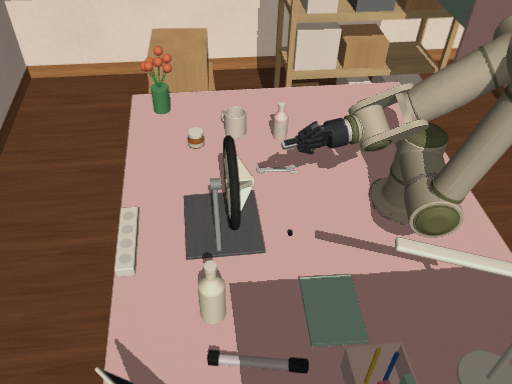

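View pics/top1.png

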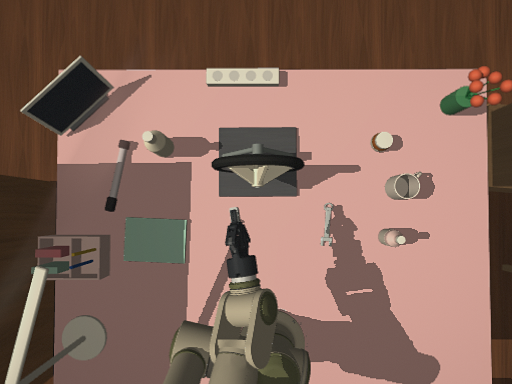

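Call:
jog_arm:
  increments:
    - {"rx":0.18,"ry":0,"rz":0,"x":0,"y":0,"z":0,"hand":0}
    - {"rx":0.18,"ry":0,"rz":0,"x":0,"y":0,"z":0,"hand":0}
    - {"rx":0.18,"ry":0,"rz":0,"x":0,"y":0,"z":0,"hand":0}

```text
time_s: 2.95
eef_pos: [462.3, 113.6, 354.2]
ee_rot: [0.626, 0.774, 0.09, 0.018]
force: [0.4, -0.8, 0.5]
grip_width: 0.004
```

```bash
python3 -c "
from h import *
st()"
```

```text
t 2.95 pos [462.3 113.6 354.2] q [-0.218 -0.286  2.423  2.423  0.599 -2.333] F [ 0.4 -0.8  0.5]
R cols [[0.983, 0.118, 0.14], [0.162, -0.2, -0.966], [-0.086, 0.973, -0.215]]
```

Call:
jog_arm:
  increments:
    - {"rx":0.18,"ry":0,"rz":0,"x":0,"y":0,"z":0,"hand":0}
    - {"rx":0.18,"ry":0,"rz":0,"x":0,"y":0,"z":0,"hand":0}
    - {"rx":0.18,"ry":0,"rz":0,"x":0,"y":0,"z":0,"hand":0}
    - {"rx":0.18,"ry":0,"rz":0,"x":0,"y":0,"z":0,"hand":0}
    - {"rx":0.18,"ry":0,"rz":0,"x":0,"y":0,"z":0,"hand":0}

```text
time_s: 3.58
eef_pos: [462.3, 113.6, 354.2]
ee_rot: [0.227, 0.97, 0.089, -0.023]
force: [-0.2, 0.6, 1.1]
grip_width: -0.004
```

```bash
python3 -c "
from h import *
st()
s,R=tool()
T=Ro.from_matrix(np.array([[1,0,0],[0,-1,0],[0,0,-1]]))
print((R.inv()*T).as_rotvec().round(3))"
```

```text
t 3.575 pos [462.3 113.6 354.2] q [-0.218 -0.286  2.423  2.423  0.599 -1.433] F [-0.2  0.6  1.1]
R cols [[0.983, 0.183, -0.005], [0.162, -0.881, -0.444], [-0.086, 0.436, -0.896]]
[0.459 0.047 0.18 ]
```

Call:
jog_arm:
  increments:
    - {"rx":0.15,"ry":0.016,"rz":0.06,"x":0,"y":0,"z":0,"hand":0}
    - {"rx":0.15,"ry":0.016,"rz":0.06,"x":0,"y":0,"z":0,"hand":0}
    - {"rx":0.159,"ry":0.015,"rz":0.06,"x":0,"y":0,"z":0,"hand":0}

```text
time_s: 3.95
eef_pos: [462.4, 113.7, 354.7]
ee_rot: [-0.0, 1.0, -0.001, 0.001]
force: [-0.5, -0.6, 0.5]
grip_width: 0.001
```

```bash
python3 -c "
from h import *
st()"
```

```text
t 3.95 pos [462.4 113.7 354.7] q [-0.011 -0.184  2.429  3.126  0.678 -1.559] F [-0.5 -0.6  0.5]
R cols [[1.0, -0.001, 0.003], [-0.001, -1.0, 0.0], [0.003, -0.0, -1.0]]
```

Call:
jog_arm:
  increments:
    - {"rx":0,"ry":0,"rz":0,"x":0,"y":3,"z":46,"hand":0}
    - {"rx":0,"ry":0,"rz":0,"x":0,"y":4,"z":46,"hand":0}
    - {"rx":0,"ry":0,"rz":0,"x":0,"y":4,"z":46,"hand":0}
    - {"rx":0,"ry":0,"rz":0,"x":0,"y":4,"z":46,"hand":0}

```text
time_s: 4.45
eef_pos: [465.2, 101.2, 174.9]
ee_rot: [-0.001, 1.0, 0.002, 0.002]
force: [0.5, 0.1, 0.4]
grip_width: -0.001
```

```bash
python3 -c "
from h import *
st()"
```

```text
t 4.45 pos [465.2 101.2 174.9] q [-0.078  0.565  2.563  3.059  1.561 -1.568] F [0.5 0.1 0.4]
R cols [[1.0, 0.004, 0.004], [0.004, -1.0, 0.001], [0.004, -0.001, -1.0]]
```

Call:
jog_arm:
  increments:
    - {"rx":0,"ry":0,"rz":0,"x":30,"y":0,"z":2,"hand":0}
    - {"rx":0,"ry":0,"rz":0,"x":30,"y":0,"z":0,"hand":0}
    - {"rx":0,"ry":0,"rz":0,"x":0,"y":0,"z":0,"hand":0}

```text
time_s: 4.82
eef_pos: [526.3, 100.7, 174.5]
ee_rot: [-0.0, 1.0, 0.001, 0.002]
force: [-0.0, -0.5, 0.4]
grip_width: -0.0
```

```bash
cat >> h.py <<'E'
def pics(k):
    s=capture('side');t=capture('top')
    cv2.imwrite(f'pics/s{k}f.png',s[:,:,::-1]);cv2.imwrite(f'pics/t{k}f.png',t[:,:,::-1])
    a=cv2.resize(s[135:230,205:285,::-1],None,fx=5,fy=5,interpolation=cv2.INTER_CUBIC)
    b=cv2.resize(t[145:205,205:307,::-1],None,fx=3.9,fy=3.9,interpolation=cv2.INTER_CUBIC)
    o=np.zeros((475,800,3),np.uint8); o[:475,:400]=a; o[:b.shape[0],402:402+b.shape[1]]=b[:,:398]
    g=s[140:225,215:245,::-1]; z=cv2.resize(np.clip(g*1.6,0,255).astype(np.uint8),None,fx=2.8,fy=2.8); o[236:236+z.shape[0],410:410+z.shape[1]]=z[:475-236]
    cv2.imwrite(f'pics/c{k}.png',o)
E
python3 -c "
from h import *
st();pics(2)"
```

```text
t 4.825 pos [526.3 100.7 174.5] q [-0.061  0.566  2.405  3.077  1.405 -1.56 ] F [-0.  -0.5  0.4]
R cols [[1.0, 0.003, 0.005], [0.003, -1.0, 0.0], [0.005, -0.0, -1.0]]
```

View pics/c2.png

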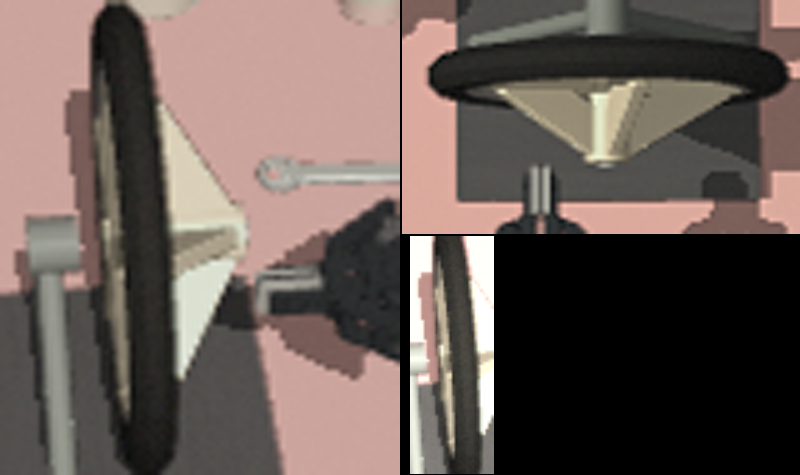

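```bash
python3 -c "
from h import *
p=sense()['eef_pos']
print(proj('top',[p,p-[15,0,0]]),proj('side',[p]))
print('seen', (541-402)/3.9+205, 166/3.9+145, 260/5+205, 290/5+135)
print('hubend', (602-402)/3.9+205,160/3.9+145, onplane('top',[[(602-402)/3.9+205,160/3.9+145]],2,175), onplane('top',[[(541-402)/3.9+205,166/3.9+145]],2,175))
"
```

```text
[[239.99685813 187.17729713]
 [239.98928338 192.12751185]] [[255.89215395 193.05851706]]
seen 240.64102564102564 187.56410256410257 257.0 193.0
hubend 256.28205128205127 186.02564102564102 [[528.00233582  50.9264925  175.        ]] [[523.33981903  98.23672643 175.        ]]
```

Call:
jog_arm:
  increments:
    - {"rx":0,"ry":0,"rz":0,"x":20,"y":0,"z":2,"hand":0}
    - {"rx":0,"ry":0,"rz":0,"x":15,"y":0,"z":0,"hand":0}
    - {"rx":0,"ry":0,"rz":0,"x":9,"y":0,"z":0,"hand":0}
    - {"rx":0,"ry":0,"rz":0,"x":0,"y":0,"z":0,"hand":0}

```text
time_s: 5.42
eef_pos: [568.7, 99.3, 172.0]
ee_rot: [-0.001, 1.0, -0.001, 0.001]
force: [-0.3, -0.6, 0.3]
grip_width: -0.004
```

```bash
python3 -c "
from h import *
st();pics(3)"
```

```text
t 5.425 pos [568.7  99.3 172. ] q [-0.053  0.591  2.294  3.09   1.316 -1.556] F [-0.3 -0.6  0.3]
R cols [[1.0, -0.003, 0.002], [-0.003, -1.0, 0.002], [0.002, -0.002, -1.0]]
```

View pics/c3.png

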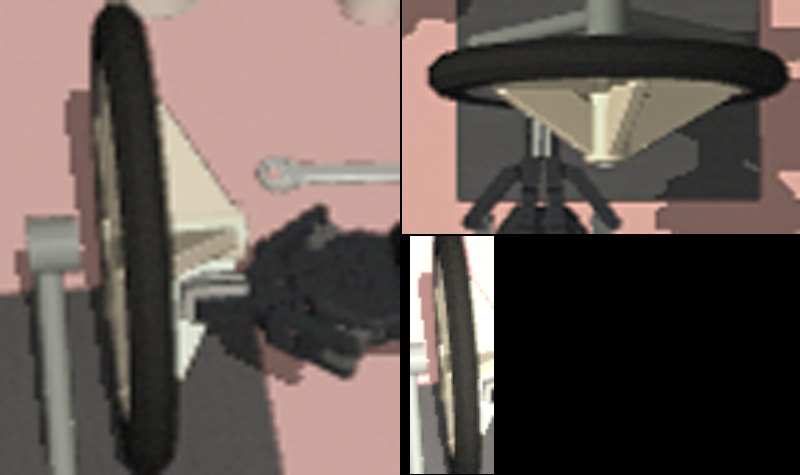

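```bash
cat >> h.py <<'E'
def arc(p1,n,r=52,c=(48.5,175)):
    s=sense()['eef_pos']; p0=np.degrees(np.arctan2(s[1]-c[0],s[2]-c[1])); print("phi now",round(p0,1),"r",np.hypot(s[1]-c[0],s[2]-c[1]).round(1),"x",s[0].round(1))
    prev=s[1:]
    for k in range(1,n+1):
        p=np.radians(p0+(p1-p0)*k/n); w=np.array([c[0]+r*np.sin(p),c[1]+r*np.cos(p)]); d=w-prev; prev=w
        print("y",-d[0].round(1),"z",-d[1].round(1))
E
python3 -c "
from h import *
arc(144,5)"
```

```text
phi now 93.6 r 50.8 x 568.3
y 0.2 z 9.1
y 2.9 z 8.6
y 4.4 z 8.0
y 5.7 z 7.1
y 6.9 z 6.0
```

Call:
jog_arm:
  increments:
    - {"rx":0,"ry":0,"rz":0,"x":0,"y":0.2,"z":9.1,"hand":0}
    - {"rx":0,"ry":0,"rz":0,"x":0,"y":2.9,"z":8.6,"hand":0}
    - {"rx":0,"ry":0,"rz":0,"x":0,"y":4.4,"z":8,"hand":0}
    - {"rx":0,"ry":0,"rz":0,"x":0,"y":5.7,"z":7.1,"hand":0}
    - {"rx":0,"ry":0,"rz":0,"x":0,"y":6.9,"z":6,"hand":0}

```text
time_s: 6.15
eef_pos: [568.9, 79.5, 133.2]
ee_rot: [-0.001, 1.0, -0.001, 0.002]
force: [-0.2, 3.4, 4.7]
grip_width: -0.001
```

```bash
python3 -c "
from h import *
st();pics(4);arc(185,4)"
```

```text
t 6.15 pos [568.9  79.5 133.2] q [-0.118  0.72   2.292  3.024  1.447 -1.554] F [-0.2  3.4  4.7]
R cols [[1.0, -0.002, 0.005], [-0.002, -1.0, 0.002], [0.005, -0.002, -1.0]]
phi now 145.2 r 52.5 x 568.7
y 8.1 z 4.1
y 8.5 z 3.1
y 8.9 z 1.6
y 9.0 z -0.0
```

View pics/c4.png

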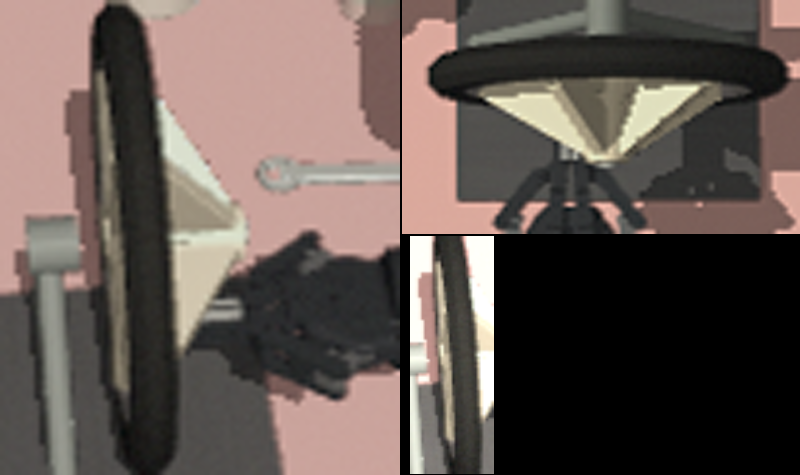

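Call:
jog_arm:
  increments:
    - {"rx":0,"ry":0,"rz":0,"x":0,"y":8.1,"z":4.1,"hand":0}
    - {"rx":0,"ry":0,"rz":0,"x":0,"y":8.5,"z":3.1,"hand":0}

```text
time_s: 6.5
eef_pos: [568.8, 63.4, 126.2]
ee_rot: [-0.001, 1.0, -0.0, 0.002]
force: [1.1, 6.1, 4.5]
grip_width: 0.004
```

```bash
python3 -c "
from h import *
st();pics(5)"
```

```text
t 6.5 pos [568.8  63.4 126.2] q [-0.172  0.743  2.298  2.969  1.476 -1.551] F [1.1 6.1 4.5]
R cols [[1.0, -0.0, 0.004], [-0.0, -1.0, 0.002], [0.004, -0.002, -1.0]]
```

Call:
jog_arm:
  increments:
    - {"rx":0,"ry":0,"rz":0,"x":0,"y":8.9,"z":1.6,"hand":0}
    - {"rx":0,"ry":0,"rz":0,"x":0,"y":9,"z":0,"hand":0}

```text
time_s: 6.85
eef_pos: [568.6, 45.6, 124.2]
ee_rot: [-0.001, 1.0, -0.0, 0.001]
force: [0.6, 5.6, 0.6]
grip_width: -0.001
```

```bash
python3 -c "
from h import *
st();pics(6);arc(225,4)
o=[]
for k in ('side0','s4f','s5f','s6f'):
    a=cv2.imread('pics/%s.png'%k)[140:225,216:242]; o.append(cv2.resize(np.clip(a*1.6,0,255).astype(np.uint8),None,fx=7,fy=7,interpolation=cv2.INTER_NEAREST))
cv2.imwrite('pics/strip1.png',np.hstack(o))"
```

```text
t 6.85 pos [568.6  45.6 124.2] q [-0.231  0.748  2.306  2.91   1.488 -1.548] F [0.6 5.6 0.6]
R cols [[1.0, -0.0, 0.002], [-0.0, -1.0, 0.002], [0.002, -0.002, -1.0]]
phi now -174.9 r 51.2 x 568.7
y 45.7 z -64.5
y -72.2 z -33.6
y -20.6 z 77.0
y 79.4 z 6.9
```

View pics/strip1.png

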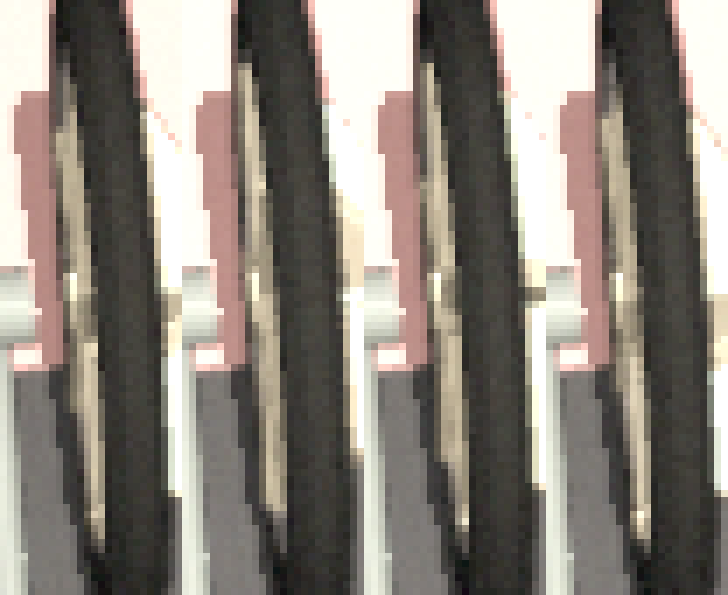

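View pics/c6.png

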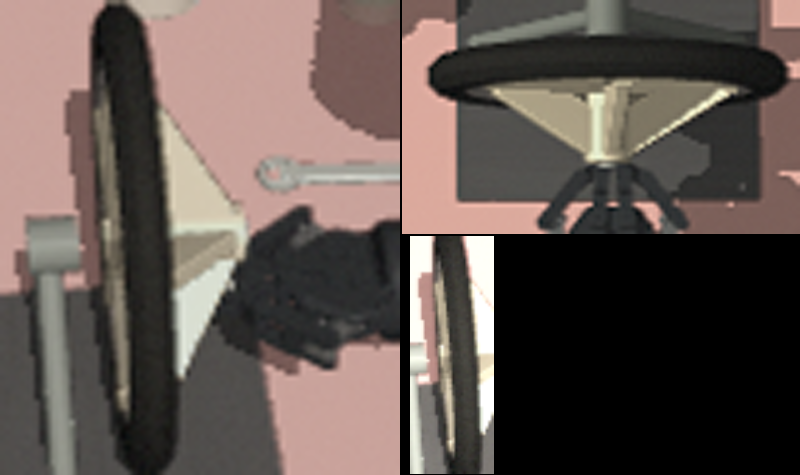

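```bash
python3 -c "
from h import *
o=[]
for k in ('t4f','t5f','t6f'):
    a=cv2.imread('pics/%s.png'%k)[155:190,208:308]; o.append(cv2.resize(np.clip(a*1.4,0,255).astype(np.uint8),None,fx=7.5,fy=5.5,interpolation=cv2.INTER_CUBIC))
cv2.imwrite('pics/top_x.png',np.vstack(o))"
```

```text
(no output)
```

View pics/top_x.png

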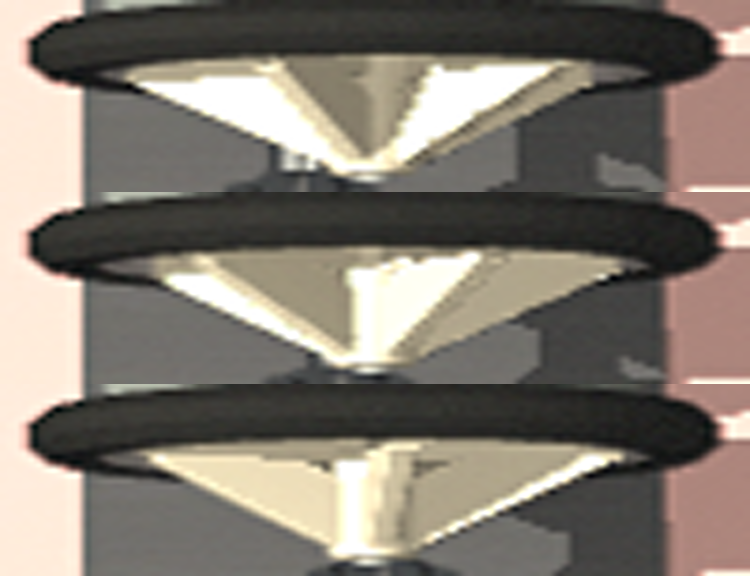

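```bash
sed -i 's/s\[2\]-c\[1\])); print("phi now"/s[2]-c[1]))%360; print("phi now"/' h.py; python3 -c "
from h import *
arc(235,5)
H=np.array([592.7,48.5,175])
P=lambda x,r,p:H+[x,r*np.sin(np.radians(p)),r*np.cos(np.radians(p))]
for p in (74,290): print(((proj('top',[P(-5,74,p),P(-6,95,p)])-[208,155])*[7.5,5.5]).round())
"
```

```text
phi now 185.1 r 51.2 x 568.7
y 9.0 z -0.8
y 8.5 z -3.1
y 7.8 z -4.5
y 6.9 z -5.8
y 5.8 z -6.9
[[189.  58.]
 [137.  59.]]
[[544.  57.]
 [596.  57.]]
```

```bash
cat >> h.py <<'E'
def snap():
    s,R=tool(); p=s['eef_pos']; ph=np.degrees(np.arctan2(p[1]-48.5,p[2]-175))%360
    a=capture('side');b=capture('top'); np.savez(f'pics/snap_{int(s["time_s"]*1000)}.npz',side=a,top=b,ph=ph,F=s['force'])
E
python3 -c "
from h import *
s=sense()
arc(187,1);
c=(48.5,175);r=52
for a,b in [(187,199),(199,211),(211,223),(223,235),(235,247),(247,259),(259,271),(271,283),(283,295),(295,307)]:
    f=lambda p:np.array([r*np.sin(np.radians(p)),r*np.cos(np.radians(p))]); d=f(b)-f(a); print(a,b,'y',round(-d[0],1),'z',round(-d[1],1))
"
```

```text
phi now 185.1 r 51.2 x 568.7
y 1.8 z 0.6
187 199 y 10.6 z -2.4
199 211 y 9.9 z -4.6
211 223 y 8.7 z -6.5
223 235 y 7.1 z -8.2
235 247 y 5.3 z -9.5
247 259 y 3.2 z -10.4
259 271 y 0.9 z -10.8
271 283 y -1.3 z -10.8
283 295 y -3.5 z -10.3
295 307 y -5.6 z -9.3
```

Call:
jog_arm:
  increments:
    - {"rx":0,"ry":0,"rz":0,"x":0,"y":1.8,"z":0.6,"hand":0}

```text
time_s: 7.08
eef_pos: [568.6, 42.7, 123.4]
ee_rot: [-0.001, 1.0, -0.002, 0.001]
force: [0.3, 2.7, 0.8]
grip_width: 0.004
```

```bash
python3 -c "
from h import *
snap();st()"
```

```text
t 7.175 pos [568.6  42.9 123.4] q [-0.237  0.75   2.306  2.907  1.489 -1.549] F [0.5 1.2 0.1]
R cols [[1.0, -0.004, 0.002], [-0.004, -1.0, 0.002], [0.002, -0.002, -1.0]]
```

Call:
jog_arm:
  increments:
    - {"rx":0,"ry":0,"rz":0,"x":0,"y":10.6,"z":-2.4,"hand":0}
    - {"rx":0,"ry":0,"rz":0,"x":0,"y":9.9,"z":-4.6,"hand":0}

```text
time_s: 7.42
eef_pos: [568.4, 23.3, 130.2]
ee_rot: [-0.001, 1.0, -0.0, 0.0]
force: [0.2, 4.7, -1.1]
grip_width: 0.002
```

```bash
python3 -c "
from h import *
snap();arc(235,2)"
```

```text
phi now 211.4 r 51.8 x 568.7
y 8.6 z -6.3
y 7.0 z -8.1
```

Call:
jog_arm:
  increments:
    - {"rx":0,"ry":0,"rz":0,"x":0,"y":8.6,"z":-6.4,"hand":0}
    - {"rx":0,"ry":0,"rz":0,"x":0,"y":7.1,"z":-8.2,"hand":0}

```text
time_s: 7.78
eef_pos: [568.2, 7.4, 144.3]
ee_rot: [-0.001, 1.0, -0.001, -0.001]
force: [1.2, 4.9, -3.3]
grip_width: 0.0
```

```bash
python3 -c "
from h import *
snap();pics(8);arc(259,2)"
```

```text
phi now 234.8 r 51.7 x 568.6
y 5.6 z -9.4
y 3.2 z -10.5
```

```bash
python3 -c "
from h import *
o=[]
for k in ('t5f','t8f'):
    a=cv2.imread('pics/%s.png'%k)[155:190,208:308]; o.append(cv2.resize(np.clip(a*1.4,0,255).astype(np.uint8),None,fx=7.5,fy=6.5,interpolation=cv2.INTER_CUBIC))
p=[cv2.imread('pics/%s.png'%k)[140:225,216:242] for k in ('s5f','s8f')]
p=[cv2.resize(np.clip(a*1.6,0,255).astype(np.uint8),None,fx=7,fy=7,interpolation=cv2.INTER_NEAREST) for a in p]
cv2.imwrite('pics/top_y.png',np.vstack(o));cv2.imwrite('pics/strip_y.png',np.hstack(p))"
```

```text
(no output)
```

View pics/top_y.png

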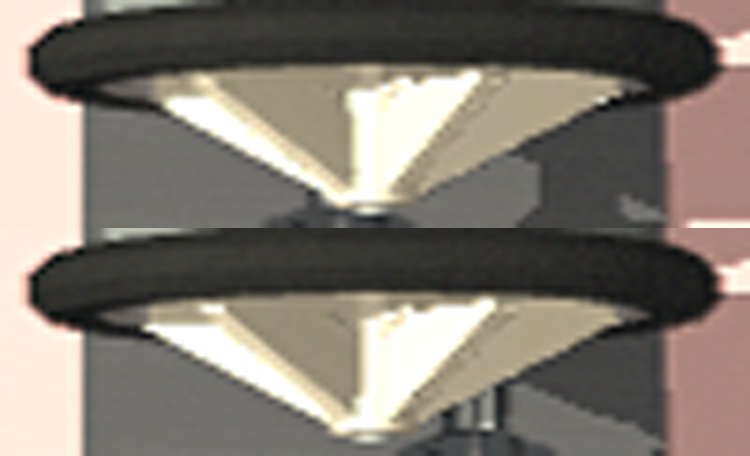

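View pics/strip_y.png

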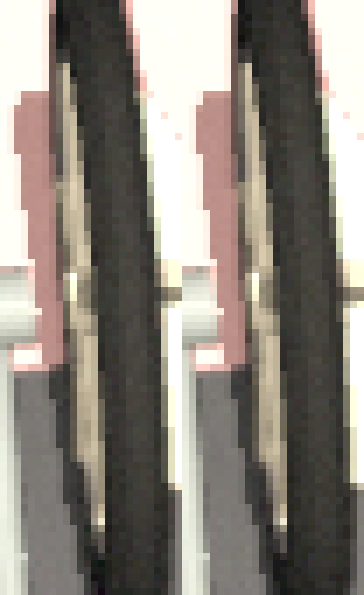

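```bash
cat > vis.py <<'E'
from h import *
H=np.array([592.7,48.5,175])
def blocked(X,C,ps,xr):
    d=C-X; L=np.linalg.norm(d); s=np.arange(1.5,320,1.0)[:,None]
    Q=X+d/L*s-H; x=Q[:,0]; r=np.hypot(Q[:,1],Q[:,2]); a=np.arctan2(Q[:,1],Q[:,2])
    b=(r<18)&(x>-66)&(x<50)
    b|=(r>100)&(r<112)&(abs(x)<11)
    b|=((r-126)/14)**2+(x/13)**2<1
    prof=np.interp(r,[18,22,50,70,100],[-60,-58,-42,-30,-14])
    for p in ps:
        u=r*np.cos(a-np.radians(p));v=r*np.sin(a-np.radians(p))
        b|=(u>0)&(u<100)&(abs(v)<6)&(x>prof)&(x<xr)
    return b.any()
for cam in('side','top'):
  C=ray(cam,[[0,0]])[0]
  for xr in(0,7):
    res=[]
    for pv in range(0,360,6):
        ps=[pv+36+72*k for k in range(5)]; n=0;tot=0
        er=np.array([0,np.sin(np.radians(pv)),np.cos(np.radians(pv))]);et=np.array([0,er[2],-er[1]])
        for r,rad in((97,6.5),(92,6.5),(88,6.5),(83,4.5),(78,4.5),(75,4.5)):
            for t in np.radians(np.arange(0,360,30)):
                X=H+er*r+rad*(np.cos(t)*np.array([1,0,0])+np.sin(t)*et)
                nrm=np.cos(t)*np.array([1,0,0])+np.sin(t)*et
                if nrm@(C-X)<=0: continue
                tot+=1;n+=not blocked(X,C,ps,xr)
        res.append((pv,round(n/max(tot,1),2)))
    print(cam,xr,[q for q in res if q[1]>0])
E
python3 vis.py
```

```text
side 0 [(156, 0.08), (162, 0.14), (168, 0.25), (174, 0.25), (180, 0.33), (186, 0.42), (192, 0.42), (198, 0.47), (204, 0.5), (210, 0.5), (216, 0.25), (240, 0.39), (246, 0.5), (252, 0.5), (258, 0.44), (264, 0.42), (270, 0.42), (276, 0.33), (282, 0.25), (288, 0.25), (294, 0.11), (300, 0.06)]
side 7 [(156, 0.08), (162, 0.14), (168, 0.17), (174, 0.17), (180, 0.17), (186, 0.19), (192, 0.19), (198, 0.22), (204, 0.25), (210, 0.25), (216, 0.11), (240, 0.19), (246, 0.25), (252, 0.25), (258, 0.22), (264, 0.19), (270, 0.19), (276, 0.17), (282, 0.17), (288, 0.17), (294, 0.11), (300, 0.06)]
top 0 [(84, 0.03), (90, 0.06), (96, 0.03), (264, 0.03), (270, 0.03), (276, 0.03)]
top 7 [(84, 0.03), (90, 0.06), (96, 0.03), (264, 0.03), (270, 0.03), (276, 0.03)]
```

```bash
cat > strips.py <<'E'
from h import *
import glob,sys
fs=sorted(glob.glob('pics/snap_*.npz'),key=lambda f:int(f[10:-4]))[-int(sys.argv[1]):]
o=[]
for f in fs:
    d=np.load(f);print(f,d['ph'].round(1))
    a=d['side'][140:225,217:235,::-1].astype(float); o.append(cv2.resize(np.clip(a*1.7,0,255).astype(np.uint8),None,fx=7,fy=7,interpolation=cv2.INTER_NEAREST)); o.append(np.zeros((595,4,3),np.uint8))
cv2.imwrite('pics/strips_%s.png'%sys.argv[2],np.hstack(o))
E
python3 strips.py 3 a
```

```text
pics/snap_7075.npz 186.4
pics/snap_7425.npz 209.4
pics/snap_7775.npz 233.3
```

View pics/strips_a.png

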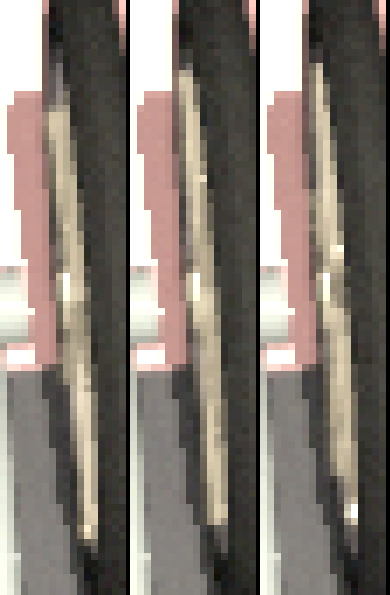

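Call:
jog_arm:
  increments:
    - {"rx":0,"ry":0,"rz":0,"x":0,"y":5.6,"z":-9.4,"hand":0}
    - {"rx":0,"ry":0,"rz":0,"x":0,"y":3.2,"z":-10.5,"hand":0}

```text
time_s: 8.22
eef_pos: [568.0, -1.8, 164.1]
ee_rot: [-0.002, 1.0, -0.001, -0.001]
force: [-1.8, 4.1, -6.4]
grip_width: 0.006
```

```bash
python3 -c "
from h import *
snap();arc(283,2)"
```

```text
phi now 260.6 r 52.2 x 568.6
y 0.5 z -10.1
y -1.3 z -10.0
```

Call:
jog_arm:
  increments:
    - {"rx":0,"ry":0,"rz":0,"x":0,"y":0.5,"z":-10.1,"hand":0}
    - {"rx":0,"ry":0,"rz":0,"x":0,"y":-1.3,"z":-10,"hand":0}

```text
time_s: 8.57
eef_pos: [568.1, -1.6, 184.8]
ee_rot: [-0.001, 1.0, -0.002, -0.0]
force: [-1.2, 1.1, -9.1]
grip_width: -0.002
```

```bash
python3 -c "
from h import *
snap();arc(307,2)"; python3 strips.py 5 b
```

```text
phi now 283.7 r 51.7 x 568.7
y -3.2 z -10.0
y -5.5 z -9.0
pics/snap_7075.npz 186.4
pics/snap_7425.npz 209.4
pics/snap_7775.npz 233.3
pics/snap_8225.npz 257.7
pics/snap_8575.npz 281.1
```

View pics/strips_b.png

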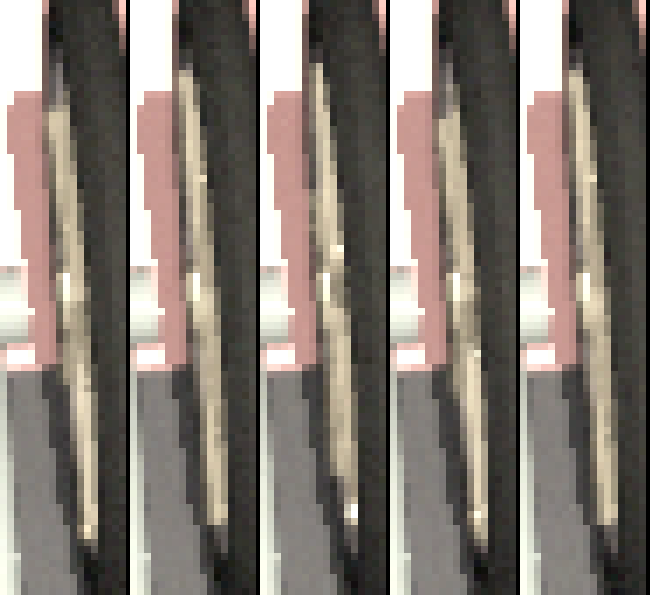

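Call:
jog_arm:
  increments:
    - {"rx":0,"ry":0,"rz":0,"x":0,"y":-3.3,"z":-10,"hand":0}
    - {"rx":0,"ry":0,"rz":0,"x":0,"y":-5.5,"z":-9,"hand":0}

```text
time_s: 8.93
eef_pos: [568.3, 7.0, 204.3]
ee_rot: [-0.001, 1.0, -0.003, 0.0]
force: [-1.6, -3.4, -6.5]
grip_width: -0.0
```

```bash
python3 -c "
from h import *
snap();pics(9);arc(331,2)"
```

```text
phi now 306.7 r 51.2 x 568.7
y -6.9 z -8.5
y -9.0 z -6.3
```

View pics/c9.png

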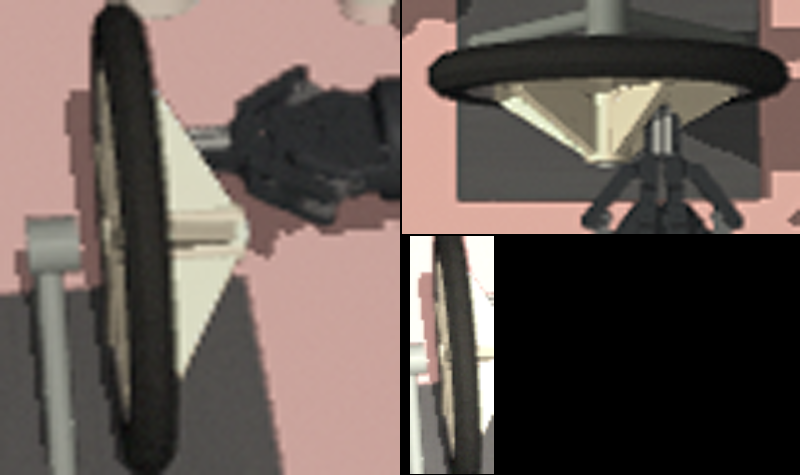

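Stand steady; wheel turning with the finger. Continue collecting views.

Call:
jog_arm:
  increments:
    - {"rx":0,"ry":0,"rz":0,"x":0,"y":-6.9,"z":-8.5,"hand":0}
    - {"rx":0,"ry":0,"rz":0,"x":0,"y":-9,"z":-6.3,"hand":0}

```text
time_s: 9.38
eef_pos: [568.3, 22.8, 218.8]
ee_rot: [-0.002, 1.0, -0.003, 0.0]
force: [-1.1, -5.2, -4.3]
grip_width: 0.004
```

```bash
python3 -c "
from h import *
snap();arc(355,2)"
```

```text
phi now 331.8 r 51.5 x 568.6
y -9.5 z -4.5
y -10.3 z -2.0
```

Call:
jog_arm:
  increments:
    - {"rx":0,"ry":0,"rz":0,"x":0,"y":-9.5,"z":-4.5,"hand":0}
    - {"rx":0,"ry":0,"rz":0,"x":0,"y":-10.3,"z":-2,"hand":0}

```text
time_s: 9.72
eef_pos: [568.7, 42.1, 225.7]
ee_rot: [-0.001, 1.0, -0.003, 0.001]
force: [0.5, -7.1, -2.0]
grip_width: 0.003
```

```bash
python3 -c "
from h import *
snap();arc(379,2)"; python3 strips.py 6 c
```

```text
phi now 354.7 r 51.5 x 568.6
y -11.0 z -0.4
y -10.7 z 2.5
pics/snap_7775.npz 233.3
pics/snap_8225.npz 257.7
pics/snap_8575.npz 281.1
pics/snap_8925.npz 305.2
pics/snap_9375.npz 329.6
pics/snap_9725.npz 352.8
```

View pics/strips_c.png

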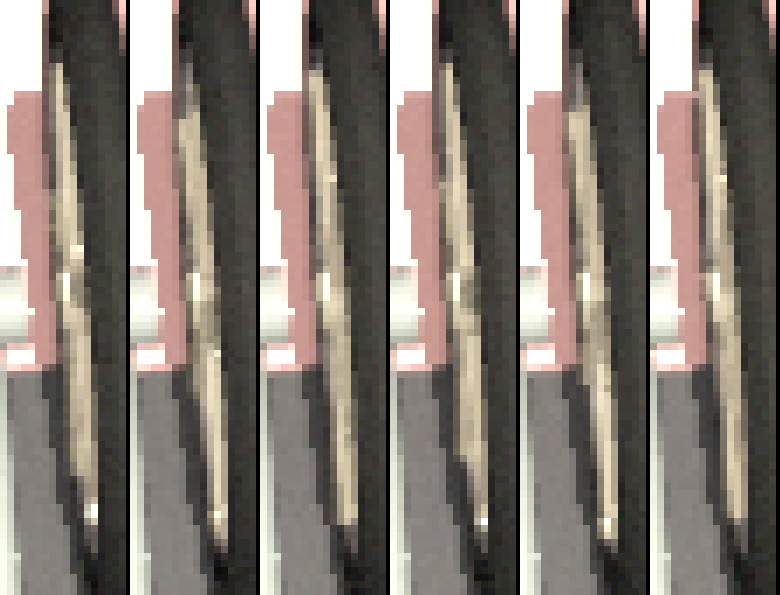

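Call:
jog_arm:
  increments:
    - {"rx":0,"ry":0,"rz":0,"x":0,"y":-11,"z":-0.4,"hand":0}
    - {"rx":0,"ry":0,"rz":0,"x":0,"y":-10.7,"z":2.5,"hand":0}

```text
time_s: 10.07
eef_pos: [569.0, 63.6, 224.2]
ee_rot: [-0.001, 1.0, -0.003, 0.002]
force: [0.6, -6.6, -0.0]
grip_width: -0.002
```

```bash
python3 -c "
from h import *
snap();arc(43,2)"
```

```text
phi now 19.0 r 51.5 x 568.7
y -10.0 z 4.2
y -8.7 z 6.6
```

Call:
jog_arm:
  increments:
    - {"rx":0,"ry":0,"rz":0,"x":0,"y":-10,"z":4.2,"hand":0}
    - {"rx":0,"ry":0,"rz":0,"x":0,"y":-8.7,"z":6.6,"hand":0}

```text
time_s: 10.42
eef_pos: [569.2, 82.3, 213.7]
ee_rot: [-0.001, 1.0, -0.003, 0.003]
force: [0.7, -6.5, 4.3]
grip_width: -0.0
```

```bash
python3 -c "
from h import *
snap();arc(67,2)"
```

```text
phi now 43.2 r 51.4 x 568.8
y -7.5 z 7.7
y -5.2 z 9.4
```

Call:
jog_arm:
  increments:
    - {"rx":0,"ry":0,"rz":0,"x":0,"y":-7.5,"z":7.7,"hand":0}
    - {"rx":0,"ry":0,"rz":0,"x":0,"y":-5.2,"z":9.4,"hand":0}

```text
time_s: 10.78
eef_pos: [569.4, 95.3, 197.1]
ee_rot: [-0.001, 1.0, -0.003, 0.003]
force: [1.2, -4.0, 5.4]
grip_width: 0.005
```

```bash
python3 -c "
from h import *
snap();arc(91,2)"; python3 strips.py 6 d
```

```text
phi now 67.3 r 51.8 x 568.8
y -3.3 z 10.2
y -0.9 z 10.7
pics/snap_8925.npz 305.2
pics/snap_9375.npz 329.6
pics/snap_9725.npz 352.8
pics/snap_10075.npz 17.1
pics/snap_10425.npz 41.1
pics/snap_10775.npz 64.8
```

View pics/strips_d.png

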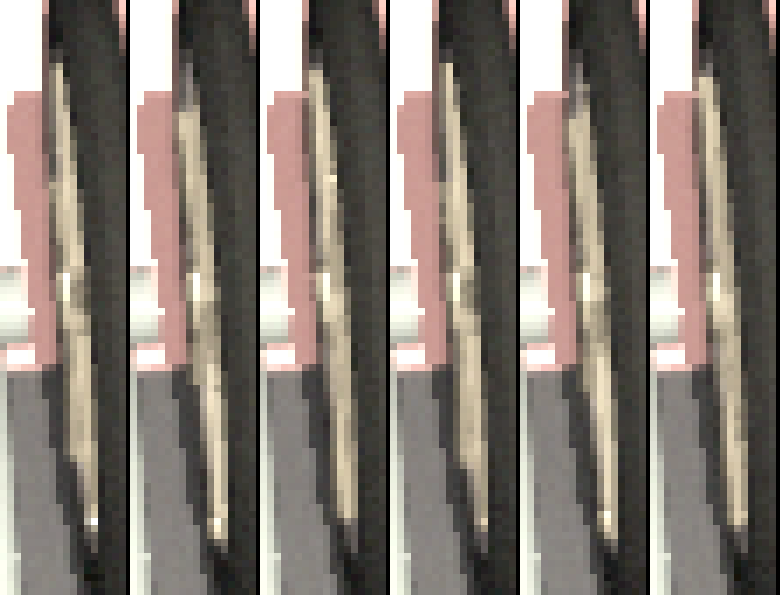

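```bash
python3 -c "
from h import *
import glob
for f in ['s4f','s5f','s6f','s8f','s9f']:
    a=cv2.imread(f'pics/{f}.png')[:,:,::-1]; print(f,a[174:178,226:229].sum(2).tolist())
for f in sorted(glob.glob('pics/snap_*.npz'),key=lambda f:int(f[10:-4])):
    a=np.load(f)['side']; print(f,a[174:178,226:229].astype(int).sum(2).tolist(), a[175,228])
"
```

```text
s4f [[326, 276, 213], [318, 270, 263], [296, 272, 267], [266, 277, 257]]
s5f [[322, 354, 268], [307, 372, 331], [307, 370, 335], [297, 379, 354]]
s6f [[305, 335, 250], [305, 343, 310], [282, 336, 311], [269, 342, 315]]
s8f [[316, 354, 265], [306, 369, 335], [307, 371, 337], [299, 371, 340]]
s9f [[317, 351, 266], [302, 368, 331], [318, 367, 339], [307, 385, 345]]
pics/snap_7075.npz [[304, 332, 245], [294, 337, 306], [279, 338, 308], [269, 336, 309]] [112 105  89]
pics/snap_7425.npz [[305, 282, 218], [294, 297, 269], [289, 306, 273], [270, 301, 275]] [99 92 78]
pics/snap_7775.npz [[321, 366, 268], [312, 416, 471], [308, 393, 383], [288, 334, 317]] [171 161 139]
pics/snap_8225.npz [[320, 333, 248], [304, 343, 311], [287, 344, 320], [266, 348, 314]] [115 105  91]
pics/snap_8575.npz [[307, 282, 220], [296, 296, 276], [293, 298, 277], [272, 307, 276]] [101  95  80]
pics/snap_8925.npz [[326, 359, 271], [313, 369, 337], [303, 372, 343], [306, 382, 352]] [123 115  99]
pics/snap_9375.npz [[312, 330, 250], [298, 345, 311], [280, 343, 312], [265, 342, 313]] [114 106  91]
pics/snap_9725.npz [[329, 280, 213], [320, 293, 274], [295, 294, 272], [267, 291, 277]] [101  93  80]
pics/snap_10075.npz [[328, 364, 273], [316, 372, 336], [313, 376, 342], [302, 381, 356]] [124 114  98]
pics/snap_10425.npz [[323, 337, 249], [302, 347, 315], [285, 352, 319], [275, 348, 323]] [115 108  92]
pics/snap_10775.npz [[313, 303, 231], [308, 315, 282], [295, 316, 285], [278, 316, 291]] [104  96  82]
```

```bash
cat > diff.py <<'E'
from h import *
import glob
fs=sorted(glob.glob('pics/snap_*.npz'),key=lambda f:int(f[10:-4]))
for ph in range(3):
    g=fs[ph::3]
    for cam,(x0,y0,x1,y1) in (('side',(215,140,240,225)),('top',(208,160,308,184))):
        S=np.array([np.load(f)[cam][y0:y1,x0:x1].astype(float).sum(2) for f in g])
        m=np.median(S,axis=0)
        for f,a in zip(g,S):
            d=a-m; idx=np.argsort(-abs(d).ravel())[:7]
            print(ph,cam,f[10:-4],[(int(i%(x1-x0)+x0),int(i//(x1-x0)+y0),int(d.ravel()[i])) for i in idx])
E
python3 diff.py
```

```text
0 side 7075 [(238, 158, -104), (230, 196, 69), (224, 156, 62), (230, 192, 62), (230, 214, 60), (229, 192, -60), (229, 213, -56)]
0 side 8225 [(229, 190, 128), (224, 156, -89), (229, 215, -81), (229, 216, -66), (238, 158, 64), (239, 182, -59), (227, 164, 57)]
0 side 9375 [(229, 214, 84), (228, 214, 63), (238, 158, -56), (224, 156, 54), (229, 213, -53), (239, 193, -48), (239, 159, -47)]
0 side 10425 [(239, 180, -237), (239, 179, -227), (239, 178, -203), (223, 153, 111), (223, 142, 109), (238, 178, -86), (238, 180, -80)]
0 top 7075 [(285, 183, -107), (284, 183, -103), (215, 170, 92), (286, 183, -85), (250, 170, 50), (264, 165, -45), (290, 168, 38)]
0 top 8225 [(276, 179, 272), (273, 181, 263), (273, 183, 254), (273, 182, 251), (276, 183, 248), (276, 180, 247), (276, 182, 247)]
0 top 9375 [(269, 180, -547), (277, 175, -345), (272, 178, -342), (283, 169, 332), (280, 171, 330), (281, 170, 328), (275, 176, -320)]
0 top 10425 [(254, 173, -360), (254, 180, -351), (254, 179, -350), (254, 181, -349), (254, 176, -349), (254, 174, -349), (254, 177, -348)]
1 side 7425 [(223, 142, -51), (223, 153, 
[... 1136 characters left out ...]
 -116), (224, 166, -113)]
2 side 8925 [(239, 176, 158), (230, 214, 123), (239, 183, -111), (238, 176, 108), (239, 180, 92), (227, 206, -76), (229, 214, 60)]
2 side 10075 [(239, 171, -285), (239, 172, -279), (239, 173, -266), (239, 170, -246), (238, 173, -123), (238, 172, -116), (238, 171, -110)]
2 top 7775 [(228, 170, 341), (270, 166, -328), (229, 170, 314), (237, 167, 295), (273, 166, 256), (270, 170, 252), (271, 169, 236)]
2 top 8925 [(229, 171, -302), (236, 167, -277), (255, 175, 269), (255, 177, 268), (255, 178, 268), (255, 179, 265), (255, 176, 265)]
2 top 10075 [(248, 181, -500), (248, 182, -467), (256, 183, -417), (256, 181, -416), (256, 182, -416), (260, 172, -380), (261, 175, -362)]
```

```bash
cat > vis2.py <<'E'
from vis import blocked,H
from h import *
for cam,rng in(('side',range(120,330,6)),('top',list(range(66,121,6))+list(range(240,300,6)))):
  C=ray(cam,[[0,0]])[0]
  for pv in rng:
    ps=[pv+36+72*k for k in range(5)]; A=0;cell={}
    er=np.array([0,np.sin(np.radians(pv)),np.cos(np.radians(pv))]);et=np.array([0,er[2],-er[1]])
    for r in range(75,100,2):
        rad=4.5 if r<86 else 6.5
        for t in np.radians(np.arange(0,360,6)):
            nrm=np.cos(t)*np.array([1,0,0])+np.sin(t)*et; X=H+er*r+rad*nrm
            c=nrm@(C-X)/np.linalg.norm(C-X)
            if c<=0: continue
            if not blocked(X,C,ps,11 if cam=='side' else 7):
                a=2*rad*np.radians(6)*c*0.11; A+=a
                k=tuple(proj(cam,[X])[0].round().astype(int).tolist()); cell[k]=cell.get(k,0)+a
    if A>.1: print(cam,pv,'px area',round(A,2),{k:round(v,2) for k,v in sorted(cell.items(),key=lambda q:-q[1])[:5]})
E
python3 vis2.py | grep -v xr; python3 vis2.py | grep 'px area'
```

```text
side 0 [(156, 0.08), (162, 0.14), (168, 0.25), (174, 0.25), (180, 0.33), (186, 0.42), (192, 0.42), (198, 0.47), (204, 0.5), (210, 0.5), (216, 0.25), (240, 0.39), (246, 0.5), (252, 0.5), (258, 0.44), (264, 0.42), (270, 0.42), (276, 0.33), (282, 0.25), (288, 0.25), (294, 0.11), (300, 0.06)]
side 7 [(156, 0.08), (162, 0.14), (168, 0.17), (174, 0.17), (180, 0.17), (186, 0.19), (192, 0.19), (198, 0.22), (204, 0.25), (210, 0.25), (216, 0.11), (240, 0.19), (246, 0.25), (252, 0.25), (258, 0.22), (264, 0.19), (270, 0.19), (276, 0.17), (282, 0.17), (288, 0.17), (294, 0.11), (300, 0.06)]
top 0 [(84, 0.03), (90, 0.06), (96, 0.03), (264, 0.03), (270, 0.03), (276, 0.03)]
top 7 [(84, 0.03), (90, 0.06), (96, 0.03), (264, 0.03), (270, 0.03), (276, 0.03)]
top 84 px area 0.25 {(228, 166): np.float64(0.22), (228, 167): np.float64(0.03)}
top 90 px area 0.65 {(228, 167): np.float64(0.23), (227, 167): np.float64(0.23), (226, 167): np.float64(0.1), (228, 166): np.float64(0.09)}
top 96 px area 0.49 {(226, 167): np.float64(0.33), (225, 167): np.float64(0.15)}
top 264 px area 0.49 {(288, 167): np.float64(0.32)
[... 275 characters left out ...]
4(0.0), (286, 167): np.float64(0.0)}
top 84 px area 0.25 {(228, 166): np.float64(0.22), (228, 167): np.float64(0.03)}
top 90 px area 0.65 {(228, 167): np.float64(0.23), (227, 167): np.float64(0.23), (226, 167): np.float64(0.1), (228, 166): np.float64(0.09)}
top 96 px area 0.49 {(226, 167): np.float64(0.33), (225, 167): np.float64(0.15)}
top 264 px area 0.49 {(288, 167): np.float64(0.32), (289, 167): np.float64(0.17)}
top 270 px area 0.65 {(287, 167): np.float64(0.45), (288, 167): np.float64(0.1), (287, 166): np.float64(0.09), (286, 167): np.float64(0.02)}
top 276 px area 0.25 {(286, 166): np.float64(0.16), (287, 166): np.float64(0.1), (287, 167): np.float64(0.0), (286, 167): np.float64(0.0)}
```

```bash
python3 -c "
from h import *
import glob
L=[('o94 0',cv2.imread('pics/top0.png')[:,:,::-1])]+[(n,np.load(f'pics/snap_{t}.npz')['top']) for n,t in (('o22',7075),('o310',8225),('o238',9375),('o166',10425))]
for n,a in L: print(n);print(a[163:171,216:236].astype(int).sum(2))
print('RIGHT')
L=[(n,np.load(f'pics/snap_{t}.npz')['top']) for n,t in (('o166',7425),('o94',8575),('o22',9725),('o310',10775))]
L.append(('o238',cv2.imread('pics/t4f.png')[:,:,::-1]))
for n,a in L: print(n);print(a[163:171,279:302].astype(int).sum(2))
"
```

```text
o94 0
[[115 107 107 108 102  96  94 102 104 102  99 101  97 105 106  95  99 100
  103 100]
 [ 96  95 100  92 100 104 104  96 104 101 101 105  96  93  93  95  92  91
   87  91]
 [ 94  98  97 100  98  97 100 100  98  98  82  76  72  75  83  77  97 101
  112 109]
 [ 93 101  98  96  80  71  64  63  54  65  76  90 146 172 190 208 255 273
  318 320]
 [ 71  62  52  46  56  50  79 110 140 175 202 219 282 298 340 330 310 315
  312 308]
 [ 34  40  48  52  57 122 192 189 191 204 217 222 245 432 637 560 397 395
  400 399]
 [133  49  45  47  55  53 102 163 185 188 202 209 219 244 328 412 454 401
  398 391]
 [400 229 175  70  70  57  44  36  58  76  86 125 148 166 213 280 363 431
  441 390]]
o22
[[113 112 109 112 104  97 106 104 103 108 109 104 110 110 108 103 105 110
  105 103]
 [ 95 106 103 104 100 105 106 101 109  99 102 106 103 104  99 100  98 100
  101  97]
 [101 100 101 106 106  99 108 107 103  96  78  78  71  89  92  92 104 112
  119 120]
 [101  97  92  96  73  74  79  55  57  77  91 124 147 188 209 228 274 290
  344 338]
 [ 70  59  45  56  43  68  93 113 140 188 259 327 360 379 349 348 344
[... 5543 characters left out ...]
 73  65  61  74  57]
 [ 71  70  68  61  67  66  62  67  69  76  67  60  67  65  68  73  60  60
   60  68  54  62  58]
 [135 143 145 149 132 106  88  88  62  66  64  57  54  50  58  70  55  57
   68  63  70  66  55]
 [366 367 356 407 376 297 246 235 145 134 109 101  74  65  53  53  59  56
   52  65  58  52  59]
 [677 655 431 261 273 296 324 276 236 225 212 198 190 155 110  67  60  58
   56  51  60  55  66]
 [640 502 240 259 310 325 323 288 229 226 214 199 190 195 186 112  46  56
   43  48  56  82 134]
 [403 253 259 267 323 323 321 292 209 204 201 180 118 117  48  39  51  64
   78  91 150 221 282]
 [262 294 324 326 323 323 326 315 105  73  56  54  61  52  59  67  72 130
  205 245 324 318 314]]
```

```bash
python3 -c "
from h import *
a=capture('top'); np.save('pics/topv0.npy',a); print(a[165:169,279:296].astype(int).sum(2)); print(a[166:168,284:292].tolist()); arc(73,1)
"
```

```text
[[145 150 142 112 113 103 100 108  73  54  59  53  60  55  71  62  66]
 [376 379 383 390 380 306 271 266 167  76 102  82  76  71  57  60  59]
 [684 684 687 698 672 404 277 248 221 171 218 204 195 162 103  61  52]
 [662 664 669 676 625 346 257 248 235 223 218 207 199 200 182 121  65]]
[[[112, 105, 89], [99, 93, 79], [97, 91, 78], [60, 57, 50], [25, 26, 25], [36, 33, 33], [28, 27, 27], [26, 26, 24]], [[150, 139, 115], [101, 96, 80], [89, 84, 75], [79, 74, 68], [60, 57, 54], [76, 73, 69], [71, 68, 65], [68, 65, 62]]]
phi now 67.1 r 51.8 x 568.7
y -2.0 z 5.0
```

Call:
jog_arm:
  increments:
    - {"rx":0,"ry":0,"rz":0,"x":0,"y":-2,"z":5,"hand":0}
    - {"rx":0,"ry":0,"rz":0,"x":0,"y":0,"z":0,"hand":0}

```text
time_s: 11.18
eef_pos: [568.9, 97.9, 190.7]
ee_rot: [-0.001, 1.0, -0.002, 0.001]
force: [-0.4, -1.3, 1.6]
grip_width: 0.003
```

```bash
python3 -c "
from h import *
a=capture('top'); np.save('pics/topv1.npy',a); print(a[165:169,279:296].astype(int).sum(2)); print(a[166:168,284:292].tolist()); arc(77,1)
"
```

```text
[[146 142 135 110 114 110  91  90  59  53  63  61  57  66  65  68  61]
 [371 376 379 373 320 309 245 221 105  91 112  94  68  63  52  61  48]
 [676 681 687 627 228 228 232 240 244 235 215 199 171 158 103  71  59]
 [656 666 644 487 252 289 259 237 232 225 214 200 193 198 189 115  54]]
[[[113, 107, 89], [89, 84, 72], [80, 76, 65], [36, 35, 34], [31, 30, 30], [38, 38, 36], [32, 31, 31], [24, 23, 21]], [[83, 78, 67], [83, 78, 71], [86, 80, 74], [86, 80, 78], [82, 78, 75], [75, 71, 69], [70, 65, 64], [59, 57, 55]]]
phi now 72.4 r 51.8 x 568.9
y -1.3 z 4.0
```

```bash
python3 -c "
from h import *
arc(-33,10)"
```

```text
phi now 72.4 r 51.8 x 568.9
y 3.5 z -8.9
y 5.3 z -8.0
y 6.6 z -6.9
y 7.8 z -5.5
y 8.7 z -4.0
y 9.2 z -2.4
y 9.5 z -0.6
y 9.5 z 1.1
y 9.1 z 2.8
y 8.5 z 4.4
```

Call:
jog_arm:
  increments:
    - {"rx":0,"ry":0,"rz":0,"x":0,"y":3.5,"z":-8.9,"hand":0}
    - {"rx":0,"ry":0,"rz":0,"x":0,"y":5.3,"z":-8,"hand":0}
    - {"rx":0,"ry":0,"rz":0,"x":0,"y":6.6,"z":-6.9,"hand":0}
    - {"rx":0,"ry":0,"rz":0,"x":0,"y":7.8,"z":-5.5,"hand":0}
    - {"rx":0,"ry":0,"rz":0,"x":0,"y":8.7,"z":-4,"hand":0}

```text
time_s: 11.85
eef_pos: [568.3, 65.8, 223.7]
ee_rot: [-0.001, 1.0, -0.001, 0.0]
force: [0.6, 6.4, -4.9]
grip_width: 0.002
```

Call:
jog_arm:
  increments:
    - {"rx":0,"ry":0,"rz":0,"x":0,"y":9.2,"z":-2.4,"hand":0}
    - {"rx":0,"ry":0,"rz":0,"x":0,"y":9.5,"z":-0.6,"hand":0}
    - {"rx":0,"ry":0,"rz":0,"x":0,"y":9.5,"z":1.1,"hand":0}
    - {"rx":0,"ry":0,"rz":0,"x":0,"y":9.1,"z":2.8,"hand":0}
    - {"rx":0,"ry":0,"rz":0,"x":0,"y":8.5,"z":4.4,"hand":0}

```text
time_s: 12.48
eef_pos: [568.6, 19.9, 219.6]
ee_rot: [-0.001, 1.0, -0.001, 0.003]
force: [0.4, 5.0, 0.7]
grip_width: -0.001
```

```bash
python3 -c "
from h import *
a=capture('top'); np.save('pics/topv2.npy',a); print(a[165:169,279:296].astype(int).sum(2)); arc(-38,1);pics(10);st()
"
```

```text
[[144 145 141 109 119 104 103  90  67  65  62  54  61  61  61  70  64]
 [380 382 384 383 340 295 281 231 152 120 102  84  83  73  63  59  62]
 [683 688 696 675 418 227 224 243 245 237 222 211 199 159 104  60  49]
 [663 669 672 603 274 269 255 244 239 231 222 207 201 203 191 119  57]]
phi now 325.9 r 53.1 x 568.7
y 2.2 z 3.0
t 12.625 pos [568.7  19.  219. ] q [-0.314  0.423  2.338  2.812  1.212 -1.448] F [ 0.2 -0.   0.4]
R cols [[1.0, -0.006, 0.003], [-0.006, -1.0, 0.003], [0.003, -0.003, -1.0]]
```

View pics/c10.png

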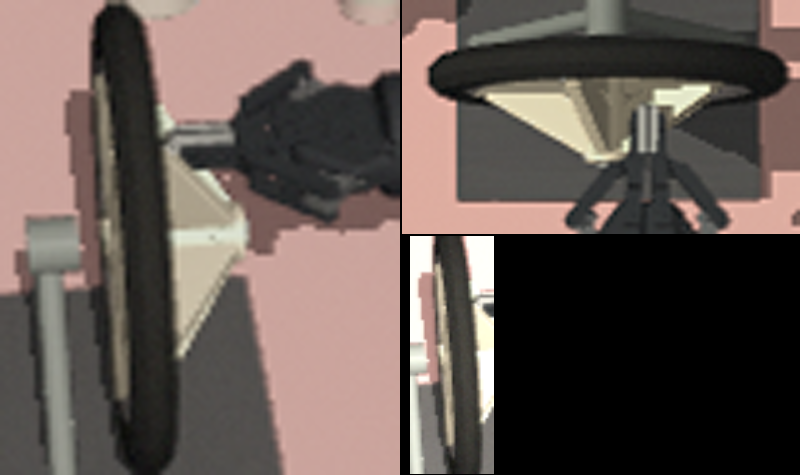

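```bash
python3 -c "
from h import *
arc(308,2)"
```

```text
phi now 326.1 r 53.0 x 568.7
y 5.9 z 5.9
y 5.6 z 6.1
```

Call:
jog_arm:
  increments:
    - {"rx":0,"ry":0,"rz":0,"x":0,"y":5.9,"z":5.9,"hand":0}
    - {"rx":0,"ry":0,"rz":0,"x":0,"y":5.6,"z":6.1,"hand":0}
    - {"rx":0,"ry":0,"rz":0,"x":0,"y":0,"z":0,"hand":0}

```text
time_s: 13.0
eef_pos: [568.5, 8.2, 206.3]
ee_rot: [-0.001, 1.0, -0.003, 0.001]
force: [-0.2, 1.2, 0.5]
grip_width: -0.001
```

```bash
python3 -c "
from h import *
st();pics(11)
a=cv2.imread('pics/t11f.png')[155:192,208:308]; b=cv2.imread('pics/s11f.png')[140:225,215:275]
cv2.imwrite('pics/t11z.png',cv2.resize(a,None,fx=7.5,fy=7.5,interpolation=cv2.INTER_CUBIC));cv2.imwrite('pics/s11z.png',cv2.resize(b,None,fx=7,fy=7,interpolation=cv2.INTER_CUBIC))"
```

```text
t 13.0 pos [568.5   8.2 206.3] q [-0.35   0.464  2.341  2.778  1.256 -1.45 ] F [-0.2  1.2  0.5]
R cols [[1.0, -0.005, 0.002], [-0.005, -1.0, 0.003], [0.002, -0.003, -1.0]]
```

View pics/t11z.png

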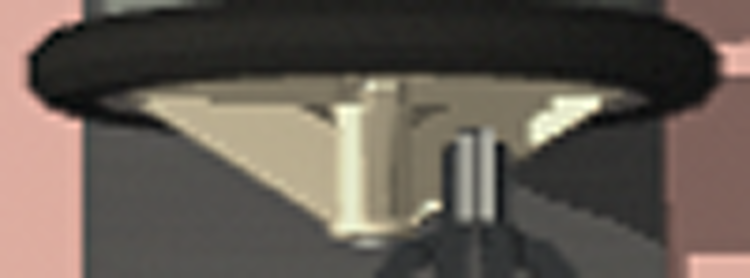

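View pics/s11z.png

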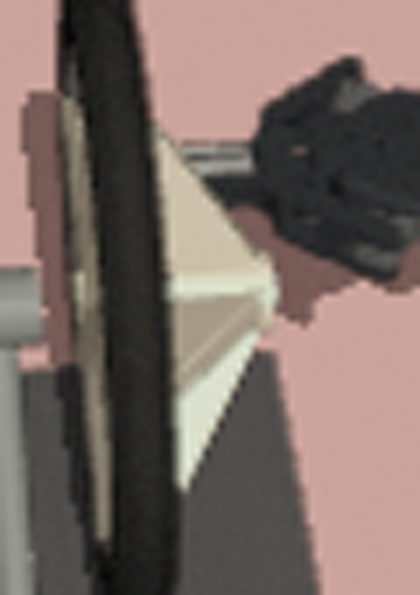

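```bash
python3 -c "
from h import *
a=cv2.imread('pics/t11f.png').astype(int).sum(2)
for r in range(164,190,1): print(r,a[r,248:268].tolist())
for r in (158,160): print(r,a[r,208:216],a[r,298:308])
"
```

```text
164 [105, 109, 104, 105, 99, 98, 122, 117, 94, 119, 115, 125, 125, 115, 121, 131, 129, 121, 104, 98]
165 [288, 285, 283, 287, 275, 265, 339, 320, 286, 386, 365, 373, 367, 312, 330, 368, 362, 343, 284, 287]
166 [345, 343, 346, 344, 336, 302, 318, 309, 429, 657, 520, 527, 487, 271, 317, 353, 343, 349, 349, 347]
167 [337, 340, 340, 339, 324, 296, 306, 357, 460, 468, 396, 396, 381, 273, 311, 349, 343, 340, 342, 343]
168 [334, 325, 333, 334, 343, 355, 364, 382, 448, 491, 421, 418, 385, 277, 319, 345, 339, 334, 333, 334]
169 [364, 252, 231, 266, 482, 679, 684, 664, 563, 479, 423, 415, 392, 330, 307, 238, 229, 229, 232, 268]
170 [523, 504, 342, 235, 390, 661, 668, 640, 485, 436, 423, 415, 375, 311, 290, 254, 244, 301, 344, 345]
171 [500, 508, 519, 479, 400, 651, 665, 639, 481, 430, 420, 410, 360, 315, 279, 246, 335, 352, 343, 340]
172 [499, 501, 503, 511, 534, 581, 666, 641, 481, 428, 425, 408, 350, 313, 309, 346, 343, 343, 339, 339]
173 [500, 497, 502, 494, 514, 605, 666, 641, 486, 424, 421, 402, 333, 312, 308, 345, 343, 342, 342, 338]
174 [502, 500, 501, 494, 513, 605, 666, 641, 484, 422,
[... 1085 characters left out ...]
 219, 199, 152]
185 [245, 238, 232, 324, 551, 666, 673, 664, 657, 635, 580, 517, 436, 356, 296, 254, 242, 235, 188, 153]
186 [246, 246, 242, 265, 376, 457, 401, 342, 404, 392, 353, 303, 255, 242, 241, 238, 186, 156, 155, 160]
187 [245, 245, 246, 239, 231, 228, 254, 368, 461, 471, 391, 286, 220, 184, 146, 132, 127, 156, 141, 164]
188 [245, 242, 243, 239, 242, 241, 238, 233, 229, 231, 232, 228, 186, 154, 159, 156, 133, 120, 162, 159]
189 [248, 250, 247, 252, 249, 247, 245, 245, 242, 247, 245, 205, 155, 162, 163, 159, 133, 127, 161, 161]
158 [553 553 554 555 559 563 564 509] [ 64 158 269 315 322 315 312 311 311 313]
160 [550 553 558 563 538 379  61  88] [ 64  60  66  70 189 325 354 342 339 417]
```

```bash
python3 -c "
from h import *
arc(334,3)"
```

```text
phi now 308.2 r 51.0 x 568.5
y -4.5 z -6.4
y -6.1 z -4.9
y -6.7 z -3.9
```

Call:
jog_arm:
  increments:
    - {"rx":0,"ry":0,"rz":0,"x":0,"y":-4.5,"z":-6.4,"hand":0}
    - {"rx":0,"ry":0,"rz":0,"x":0,"y":-6.1,"z":-4.9,"hand":0}
    - {"rx":0,"ry":0,"rz":0,"x":0,"y":-6.7,"z":-3.9,"hand":0}
    - {"rx":0,"ry":0,"rz":0,"x":0,"y":0,"z":0,"hand":0}

```text
time_s: 13.6
eef_pos: [568.4, 26.7, 222.2]
ee_rot: [-0.001, 1.0, -0.001, 0.001]
force: [0.5, 0.0, -0.9]
grip_width: -0.004
```

```bash
cat >> h.py <<'E'
def tip():
    a=capture('top').astype(int).sum(2)
    print(a[166,252:266].tolist(),a[167,252:266].tolist()); print('L',a[168,222:234].tolist(),'R',a[168,280:292].tolist())
E
python3 -c "
from h import *
st();tip();arc(338,1)"
```

```text
t 13.6 pos [568.4  26.7 222.2] q [-0.291  0.412  2.336  2.831  1.197 -1.451] F [ 0.5  0.  -0.9]
R cols [[1.0, -0.003, 0.003], [-0.003, -1.0, 0.002], [0.003, -0.002, -1.0]]
[331, 294, 321, 310, 383, 576, 525, 549, 553, 266, 320, 353, 346, 347] [325, 286, 309, 358, 459, 465, 398, 394, 360, 269, 318, 355, 343, 341]
L [212, 207, 210, 239, 281, 368, 517, 521, 525, 523, 520, 521] R [327, 467, 694, 680, 681, 686, 698, 667, 319, 245, 193, 206]
phi now 334.8 r 51.9 x 568.4
y -2.6 z -1.3
```

Call:
jog_arm:
  increments:
    - {"rx":0,"ry":0,"rz":0,"x":0,"y":-2.6,"z":-1.2,"hand":0}
    - {"rx":0,"ry":0,"rz":0,"x":0,"y":0,"z":0,"hand":0}

```text
time_s: 13.9
eef_pos: [568.4, 28.3, 222.5]
ee_rot: [-0.001, 1.0, -0.002, 0.001]
force: [-0.1, -1.8, -2.3]
grip_width: -0.003
```

```bash
python3 -c "
from h import *
st();tip()"
```

```text
t 13.9 pos [568.4  28.3 222.5] q [-0.285  0.409  2.336  2.84   1.192 -1.453] F [-0.1 -1.8 -2.3]
R cols [[1.0, -0.005, 0.001], [-0.005, -1.0, 0.003], [0.001, -0.003, -1.0]]
[333, 292, 313, 460, 659, 528, 534, 499, 318, 315, 302, 354, 342, 342] [325, 277, 302, 367, 466, 402, 402, 383, 308, 311, 299, 355, 340, 339]
L [211, 205, 213, 256, 308, 415, 551, 539, 539, 498, 351, 357] R [498, 693, 686, 685, 686, 692, 702, 632, 193, 205, 217, 225]
```

Call:
jog_arm:
  increments:
    - {"rx":0,"ry":0,"rz":0,"x":0,"y":5,"z":2,"hand":0}
    - {"rx":0,"ry":0,"rz":0,"x":-15,"y":0,"z":0,"hand":0}
    - {"rx":0,"ry":0,"rz":0,"x":-30,"y":0,"z":0,"hand":0}
    - {"rx":0,"ry":0,"rz":0,"x":-30,"y":0,"z":-20,"hand":0}
    - {"rx":0,"ry":0,"rz":0,"x":0,"y":40,"z":-40,"hand":0}

```text
time_s: 14.58
eef_pos: [491.9, -14.5, 278.9]
ee_rot: [-0.002, 1.0, 0.0, -0.002]
force: [2.2, -0.2, 1.0]
grip_width: -0.0
```

Call:
jog_arm:
  increments:
    - {"rx":0,"ry":0,"rz":0,"x":0,"y":50,"z":0,"hand":0}
    - {"rx":0,"ry":0,"rz":0,"x":0,"y":50,"z":0,"hand":0}
    - {"rx":0,"ry":0,"rz":0,"x":0,"y":0,"z":0,"hand":0}
    - {"rx":0,"ry":0,"rz":0,"x":0,"y":0,"z":0,"hand":0}

```text
time_s: 15.08
eef_pos: [492.6, -115.9, 280.1]
ee_rot: [-0.001, 1.0, -0.002, 0.001]
force: [0.1, -0.1, 0.0]
grip_width: -0.002
```

```bash
python3 -c "
from h import *
st();pics(12);tip()
a=cv2.imread('pics/t12f.png').astype(int).sum(2)
for r in range(164,190,2): print(r,a[r,248:268].tolist())
b=cv2.imread('pics/t12f.png')[155:192,208:308];c=cv2.imread('pics/s12f.png')[130:240,180:290]
cv2.imwrite('pics/t12z.png',cv2.resize(b,None,fx=7.5,fy=7.5,interpolation=cv2.INTER_CUBIC));cv2.imwrite('pics/s12z.png',cv2.resize(c,None,fx=5,fy=5,interpolation=cv2.INTER_CUBIC))"
```

```text
t 15.075 pos [ 492.6 -115.9  280.1] q [-0.908  0.131  2.447  2.158  1.235 -1.107] F [ 0.1 -0.1  0. ]
R cols [[1.0, -0.004, 0.002], [-0.004, -1.0, 0.003], [0.002, -0.003, -1.0]]
[332, 289, 314, 457, 658, 525, 530, 499, 314, 314, 302, 356, 337, 343] [326, 279, 302, 362, 465, 399, 401, 379, 306, 311, 300, 353, 340, 340]
L [209, 209, 213, 256, 304, 416, 551, 535, 537, 495, 348, 353] R [497, 691, 684, 682, 682, 690, 697, 630, 193, 205, 219, 226]
164 [106, 105, 104, 108, 106, 111, 125, 122, 120, 128, 127, 123, 110, 120, 114, 130, 130, 122, 102, 105]
166 [349, 346, 346, 347, 331, 289, 314, 457, 657, 524, 529, 502, 314, 312, 300, 354, 339, 343, 343, 344]
168 [331, 331, 335, 335, 340, 345, 360, 416, 500, 424, 425, 405, 304, 318, 314, 348, 331, 330, 329, 325]
170 [529, 495, 284, 224, 393, 657, 664, 641, 484, 422, 425, 406, 292, 321, 291, 247, 243, 286, 347, 342]
172 [512, 514, 514, 518, 534, 568, 662, 639, 483, 421, 422, 398, 291, 316, 311, 349, 339, 337, 337, 336]
174 [512, 509, 511, 508, 524, 607, 665, 639, 480, 420, 419, 394, 286, 313, 313, 337, 337, 338, 338, 334]
176 [515, 512, 512, 508, 526, 609, 663, 640, 483, 420, 420, 383, 288, 316, 315, 339, 337, 338, 339, 338]
178 [515, 517, 512, 512, 527, 610, 665, 644, 499, 419, 416, 382, 287, 316, 316, 337, 340, 334, 331, 342]
180 [525, 516, 515, 513, 529, 611, 662, 638, 501, 414, 408, 377, 288, 309, 314, 338, 330, 340, 503, 699]
182 [393, 531, 523, 520, 528, 610, 664, 639, 498, 409, 404, 374, 282, 312, 308, 345, 504, 686, 507, 190]
184 [235, 240, 264, 363, 544, 639, 665, 646, 562, 485, 467, 475, 443, 362, 354, 406, 194, 218, 237, 243]
186 [246, 243, 243, 265, 375, 452, 405, 342, 400, 392, 352, 296, 257, 249, 241, 248, 247, 248, 247, 248]
188 [240, 241, 242, 241, 239, 236, 235, 232, 228, 228, 232, 239, 240, 239, 244, 244, 243, 242, 241, 244]
```

View pics/t12z.png

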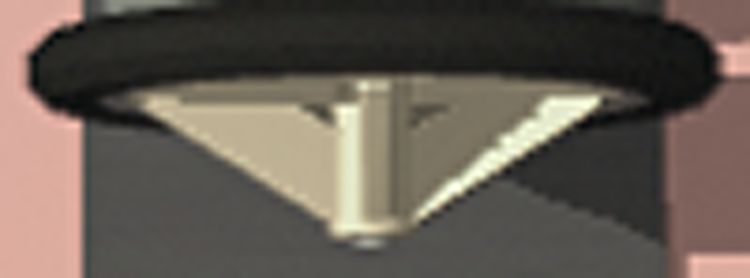

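View pics/s12f.png

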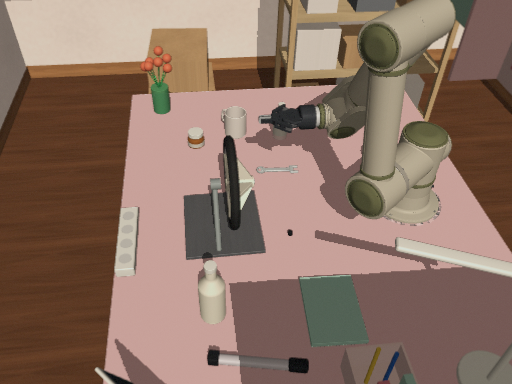

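Call:
jog_arm:
  increments:
    - {"rx":0,"ry":0,"rz":0,"x":3,"y":-43,"z":4,"hand":0}
    - {"rx":0,"ry":0,"rz":0,"x":3,"y":-43,"z":24,"hand":0}
    - {"rx":0,"ry":0,"rz":0,"x":0,"y":-43,"z":31,"hand":0}
    - {"rx":0,"ry":0,"rz":0,"x":0,"y":-43,"z":31,"hand":0}
    - {"rx":0,"ry":0,"rz":0,"x":0,"y":-42,"z":31,"hand":0}

```text
time_s: 15.85
eef_pos: [499.3, 100.3, 158.8]
ee_rot: [-0.001, 1.0, -0.001, 0.001]
force: [1.9, -1.0, 0.8]
grip_width: 0.0
```

```bash
python3 -c "
from h import *
st();arc(108,1)"
```

```text
t 15.85 pos [499.3 100.3 158.8] q [-0.064  0.625  2.468  3.08   1.524 -1.567] F [ 1.9 -1.   0.8]
R cols [[1.0, -0.003, 0.002], [-0.003, -1.0, 0.001], [0.002, -0.001, -1.0]]
phi now 107.4 r 54.3 x 499.3
y 2.3 z -0.1
```

Call:
jog_arm:
  increments:
    - {"rx":0,"ry":0,"rz":0,"x":30,"y":2.3,"z":0,"hand":0}
    - {"rx":0,"ry":0,"rz":0,"x":25,"y":0,"z":0,"hand":0}
    - {"rx":0,"ry":0,"rz":0,"x":14,"y":0,"z":0,"hand":0}
    - {"rx":0,"ry":0,"rz":0,"x":0,"y":0,"z":0,"hand":0}

```text
time_s: 16.35
eef_pos: [568.8, 95.8, 160.3]
ee_rot: [-0.001, 1.0, -0.002, 0.001]
force: [-0.2, -0.3, -0.2]
grip_width: 0.001
```

```bash
python3 -c "
from h import *
st();arc(211,10)"
```

```text
t 16.35 pos [568.8  95.8 160.3] q [-0.063  0.63   2.293  3.08   1.355 -1.555] F [-0.2 -0.3 -0.2]
R cols [[1.0, -0.003, 0.003], [-0.003, -1.0, 0.002], [0.003, -0.002, -1.0]]
phi now 107.3 r 49.6 x 568.8
y 1.3 z 9.4
y 5.1 z 7.9
y 6.4 z 6.9
y 7.6 z 5.6
y 8.4 z 4.1
y 9.1 z 2.5
y 9.4 z 0.9
y 9.4 z -0.8
y 9.1 z -2.5
y 8.5 z -4.1
```

Call:
jog_arm:
  increments:
    - {"rx":0,"ry":0,"rz":0,"x":0,"y":1.3,"z":9.4,"hand":0}
    - {"rx":0,"ry":0,"rz":0,"x":0,"y":5.1,"z":7.9,"hand":0}
    - {"rx":0,"ry":0,"rz":0,"x":0,"y":6.4,"z":6.9,"hand":0}
    - {"rx":0,"ry":0,"rz":0,"x":0,"y":7.6,"z":5.6,"hand":0}
    - {"rx":0,"ry":0,"rz":0,"x":0,"y":8.4,"z":4.1,"hand":0}

```text
time_s: 16.98
eef_pos: [568.5, 66.9, 125.8]
ee_rot: [-0.001, 1.0, -0.001, 0.001]
force: [0.9, 7.0, 4.7]
grip_width: 0.001
```

Call:
jog_arm:
  increments:
    - {"rx":0,"ry":0,"rz":0,"x":0,"y":9.1,"z":2.5,"hand":0}
    - {"rx":0,"ry":0,"rz":0,"x":0,"y":9.4,"z":0.9,"hand":0}
    - {"rx":0,"ry":0,"rz":0,"x":0,"y":9.4,"z":-0.8,"hand":0}
    - {"rx":0,"ry":0,"rz":0,"x":0,"y":9.1,"z":-2.5,"hand":0}
    - {"rx":0,"ry":0,"rz":0,"x":0,"y":8.5,"z":-4.1,"hand":0}

```text
time_s: 17.6
eef_pos: [568.0, 21.4, 128.7]
ee_rot: [-0.002, 1.0, -0.001, -0.001]
force: [0.5, 5.0, -1.5]
grip_width: -0.001
```

```bash
python3 -c "
from h import *
st();a=capture('top'); np.save('pics/topv3.npy',a); print(a[165:169,279:296].astype(int).sum(2));arc(216,1)"
```

```text
t 17.6 pos [568.   21.4 128.7] q [-0.31   0.73   2.318  2.833  1.48  -1.539] F [ 0.5  5.  -1.5]
R cols [[1.0, -0.002, -0.001], [-0.002, -1.0, 0.003], [-0.001, -0.003, -1.0]]
[[141 146 136 111 111  96  98 103  70  63  69  60  59  66  53  70  66]
 [380 380 376 386 377 319 271 260 168 116 104  84  77  77  60  52  48]
 [683 683 682 691 674 488 285 224 235 202 216 204 195 156  95  59  64]
 [658 660 666 672 625 387 253 242 236 223 212 203 194 199 188 118  57]]
phi now 211.9 r 53.8 x 568.2
y 2.1 z -3.6
```

Call:
jog_arm:
  increments:
    - {"rx":0,"ry":0,"rz":0,"x":0,"y":1.2,"z":-1.2,"hand":0}
    - {"rx":0,"ry":0,"rz":0,"x":0,"y":0,"z":0,"hand":0}

```text
time_s: 17.9
eef_pos: [568.3, 19.8, 130.3]
ee_rot: [-0.001, 1.0, -0.002, -0.0]
force: [-0.2, 0.2, -3.7]
grip_width: -0.0
```

```bash
python3 -c "
from h import *
a=capture('top'); print(a[165:169,279:296].astype(int).sum(2));st()"
```

```text
[[142 144 136 103 115 106  96  95  69  58  71  64  54  63  68  61  63]
 [374 377 377 382 360 290 254 228 144  94  97  88  70  65  63  46  59]
 [676 678 683 678 564 275 224 244 244 229 217 206 194 157  99  57  58]
 [655 659 666 629 418 254 254 239 233 219 213 203 195 198 182 118  52]]
t 17.95 pos [568.4  19.8 130.4] q [-0.312  0.725  2.318  2.833  1.477 -1.538] F [-0.2 -0.2 -3.7]
R cols [[1.0, -0.005, -0.0], [-0.005, -1.0, 0.003], [-0.0, -0.003, -1.0]]
```

```bash
python3 -c "
from h import *
arc(110,10)"
```

```text
phi now 212.7 r 53.1 x 568.4
y -8.8 z 3.4
y -8.9 z 2.8
y -9.2 z 1.1
y -9.3 z -0.5
y -9.0 z -2.2
y -8.5 z -3.8
y -7.7 z -5.2
y -6.7 z -6.5
y -5.4 z -7.6
y -4.0 z -8.4
```

Call:
jog_arm:
  increments:
    - {"rx":0,"ry":0,"rz":0,"x":0,"y":-8.8,"z":3.4,"hand":0}
    - {"rx":0,"ry":0,"rz":0,"x":0,"y":-8.9,"z":2.8,"hand":0}
    - {"rx":0,"ry":0,"rz":0,"x":0,"y":-9.2,"z":1.1,"hand":0}
    - {"rx":0,"ry":0,"rz":0,"x":0,"y":-9.3,"z":-0.5,"hand":0}
    - {"rx":0,"ry":0,"rz":0,"x":0,"y":-9,"z":-2.2,"hand":0}

```text
time_s: 18.58
eef_pos: [569.0, 65.0, 126.7]
ee_rot: [-0.001, 1.0, -0.003, 0.001]
force: [-0.1, -5.3, 0.5]
grip_width: 0.002
```

Call:
jog_arm:
  increments:
    - {"rx":0,"ry":0,"rz":0,"x":0,"y":-8.5,"z":-3.8,"hand":0}
    - {"rx":0,"ry":0,"rz":0,"x":0,"y":-7.7,"z":-5.2,"hand":0}
    - {"rx":0,"ry":0,"rz":0,"x":0,"y":-6.7,"z":-6.5,"hand":0}
    - {"rx":0,"ry":0,"rz":0,"x":0,"y":-5.4,"z":-7.6,"hand":0}
    - {"rx":0,"ry":0,"rz":0,"x":0,"y":-4,"z":-8.4,"hand":0}

```text
time_s: 19.2
eef_pos: [568.7, 97.8, 158.0]
ee_rot: [-0.001, 1.0, -0.002, 0.0]
force: [1.4, -4.3, -5.8]
grip_width: -0.002
```

```bash
python3 -c "
from h import *
a=capture('top'); print(a[165:169,279:296].astype(int).sum(2));st();arc(108,1)"
```

```text
[[142 144 134 112 112 110  97  93  66  63  70  65  47  61  67  62  71]
 [369 373 377 373 343 290 274 223 148 111 101  76  89  63  55  59  68]
 [672 675 681 664 488 213 223 239 242 232 215 204 197 156  97  50  64]
 [652 659 661 592 312 258 247 239 235 228 214 207 195 199 186 111  56]]
t 19.25 pos [568.8  98.4 159.4] q [-0.055  0.633  2.291  3.088  1.356 -1.557] F [0.4 0.6 0. ]
R cols [[1.0, -0.003, 0.003], [-0.003, -1.0, 0.002], [0.003, -0.002, -1.0]]
phi now 107.3 r 52.3 x 568.8
y 0.4 z 0.5
```

Call:
jog_arm:
  increments:
    - {"rx":0,"ry":0,"rz":0,"x":0,"y":-0.5,"z":-1.6,"hand":0}
    - {"rx":0,"ry":0,"rz":0,"x":0,"y":0,"z":0,"hand":0}

```text
time_s: 19.5
eef_pos: [568.9, 98.2, 160.2]
ee_rot: [-0.001, 1.0, -0.002, 0.002]
force: [0.2, 0.2, -0.6]
grip_width: 0.0
```

```bash
python3 -c "
from h import *
a=capture('top'); print(a[165:169,279:296].astype(int).sum(2))"
```

```text
[[146 141 137 108 110 100  96  98  60  63  62  64  58  68  69  56  62]
 [380 376 377 383 375 304 271 263 177 121 104  94  73  75  54  58  63]
 [681 678 680 690 670 419 271 221 244 236 213 196 172 157  97  57  56]
 [655 657 665 669 607 339 259 243 234 228 214 201 194 199 187 114  52]]
```

Call:
jog_arm:
  increments:
    - {"rx":0,"ry":0,"rz":0,"x":0,"y":-0.3,"z":-1,"hand":0}
    - {"rx":0,"ry":0,"rz":0,"x":0,"y":0,"z":0,"hand":0}

```text
time_s: 19.8
eef_pos: [568.9, 98.0, 160.4]
ee_rot: [-0.001, 1.0, -0.002, 0.0]
force: [2.6, -0.9, -3.0]
grip_width: -0.0
```

```bash
python3 -c "
from h import *
a=capture('top'); print(a[165:169,279:296].astype(int).sum(2));st()"
```

```text
[[145 149 138 109 116 115 100  97  69  63  63  61  43  51  66  62  67]
 [377 377 378 381 379 339 267 265 172 122 108 100  71  62  55  61  54]
 [681 677 680 690 678 466 269 224 247 239 217 201 171 157  98  62  52]
 [656 657 663 670 610 336 254 240 238 227 216 204 193 202 189 118  53]]
t 19.85 pos [568.9  98.  160.4] q [-0.055  0.628  2.291  3.089  1.349 -1.557] F [ 1.6 -1.3 -4.2]
R cols [[1.0, -0.004, 0.001], [-0.004, -1.0, 0.002], [0.001, -0.002, -1.0]]
```

```bash
python3 -c "
from h import *
arc(93,2)"
```

```text
phi now 106.4 r 51.6 x 568.9
y -1.7 z -5.8
y -0.7 z -6.0
```

Call:
jog_arm:
  increments:
    - {"rx":0,"ry":0,"rz":0,"x":0,"y":-1.7,"z":-5.8,"hand":0}
    - {"rx":0,"ry":0,"rz":0,"x":0,"y":-0.7,"z":-6,"hand":0}
    - {"rx":0,"ry":0,"rz":0,"x":0,"y":0,"z":0,"hand":0}

```text
time_s: 20.23
eef_pos: [569.0, 101.0, 174.1]
ee_rot: [-0.001, 1.0, -0.001, 0.003]
force: [-0.9, 0.0, -1.3]
grip_width: -0.002
```

```bash
python3 -c "
from h import *
st();tip()"
```

```text
t 20.225 pos [569.  101.  174.1] q [-0.047  0.587  2.292  3.096  1.314 -1.557] F [-0.9  0.  -1.3]
R cols [[1.0, -0.003, 0.005], [-0.003, -1.0, 0.002], [0.005, -0.002, -1.0]]
[323, 287, 315, 312, 369, 536, 518, 526, 507, 306, 309, 352, 337, 334] [314, 277, 303, 349, 425, 406, 394, 376, 336, 305, 310, 347, 339, 337]
L [205, 203, 208, 236, 273, 370, 512, 508, 520, 518, 515, 518] R [332, 490, 681, 675, 677, 678, 692, 653, 294, 191, 191, 205]
```

```bash
python3 -c "
from h import *
arc(121,3)"
```

```text
phi now 91.1 r 52.5 x 569.1
y 1.5 z 9.0
y 2.5 z 8.7
y 4.0 z 8.1
```

Call:
jog_arm:
  increments:
    - {"rx":0,"ry":0,"rz":0,"x":0,"y":1.5,"z":9,"hand":0}
    - {"rx":0,"ry":0,"rz":0,"x":0,"y":2.5,"z":8.7,"hand":0}
    - {"rx":0,"ry":0,"rz":0,"x":0,"y":4,"z":8,"hand":0}
    - {"rx":0,"ry":0,"rz":0,"x":0,"y":0,"z":0,"hand":0}

```text
time_s: 20.78
eef_pos: [568.9, 92.2, 145.9]
ee_rot: [-0.001, 1.0, -0.002, 0.0]
force: [0.7, -0.4, 0.0]
grip_width: -0.001
```

```bash
python3 -c "
from h import *
st();tip();arc(124,1)"
```

```text
t 20.775 pos [568.9  92.2 145.9] q [-0.074  0.675  2.29   3.071  1.395 -1.556] F [ 0.7 -0.4  0. ]
R cols [[1.0, -0.005, 0.001], [-0.005, -1.0, 0.002], [0.001, -0.002, -1.0]]
[323, 344, 545, 526, 537, 509, 187, 276, 336, 309, 296, 332, 330, 334] [322, 320, 426, 401, 393, 343, 199, 273, 332, 306, 293, 332, 328, 328]
L [209, 207, 252, 309, 313, 362, 357, 358, 359, 358, 355, 358] R [683, 681, 680, 683, 689, 696, 640, 293, 193, 191, 189, 193]
phi now 123.4 r 52.4 x 568.9
y 0.7 z 0.2
```

```bash
python3 -c "
from h import *
arc(94,3)"
```

```text
phi now 123.4 r 52.4 x 568.9
y -3.9 z -8.0
y -2.8 z -8.4
y -1.4 z -8.8
```

Call:
jog_arm:
  increments:
    - {"rx":0,"ry":0,"rz":0,"x":0,"y":-3.9,"z":-8,"hand":0}
    - {"rx":0,"ry":0,"rz":0,"x":0,"y":-2.8,"z":-8.2,"hand":0}
    - {"rx":0,"ry":0,"rz":0,"x":0,"y":-1.4,"z":-7.2,"hand":0}
    - {"rx":0,"ry":0,"rz":0,"x":0,"y":0,"z":0,"hand":0}

```text
time_s: 21.32
eef_pos: [568.9, 100.9, 171.4]
ee_rot: [-0.001, 1.0, -0.002, 0.002]
force: [-0.8, 0.1, 0.2]
grip_width: 0.0
```

```bash
python3 -c "
from h import *
st();tip();arc(94,1)"
```

```text
t 21.325 pos [568.9 100.9 171.4] q [-0.046  0.595  2.292  3.097  1.319 -1.557] F [-0.8  0.1  0.2]
R cols [[1.0, -0.004, 0.004], [-0.004, -1.0, 0.002], [0.004, -0.002, -1.0]]
[326, 278, 409, 582, 524, 534, 502, 267, 337, 310, 293, 340, 337, 338] [316, 272, 339, 430, 402, 402, 379, 246, 336, 310, 293, 339, 330, 337]
L [208, 205, 215, 260, 291, 337, 351, 355, 354, 353, 352, 352] R [689, 681, 677, 680, 683, 691, 695, 609, 180, 198, 202, 193]
phi now 94.3 r 52.5 x 568.9
y 0.4 z -0.3
```

Call:
jog_arm:
  increments:
    - {"rx":0,"ry":0,"rz":0,"x":0,"y":0,"z":5,"hand":0}
    - {"rx":0,"ry":0,"rz":0,"x":-20,"y":0,"z":0,"hand":0}
    - {"rx":0,"ry":0,"rz":0,"x":-30,"y":0,"z":0,"hand":0}
    - {"rx":0,"ry":0,"rz":0,"x":-20,"y":0,"z":-30,"hand":0}
    - {"rx":0,"ry":0,"rz":0,"x":0,"y":0,"z":-50,"hand":0}

```text
time_s: 22.0
eef_pos: [497.9, 100.6, 243.2]
ee_rot: [-0.001, 1.0, -0.002, -0.002]
force: [0.9, 0.3, -0.7]
grip_width: -0.001
```

Call:
jog_arm:
  increments:
    - {"rx":0,"ry":0,"rz":0,"x":0,"y":50,"z":-40,"hand":0}
    - {"rx":0,"ry":0,"rz":0,"x":0,"y":60,"z":0,"hand":0}
    - {"rx":0,"ry":0,"rz":0,"x":0,"y":60,"z":0,"hand":0}
    - {"rx":0,"ry":0,"rz":0,"x":0,"y":50,"z":0,"hand":0}
    - {"rx":0,"ry":0,"rz":0,"x":0,"y":0,"z":0,"hand":0}

```text
time_s: 22.62
eef_pos: [499.5, -106.1, 284.5]
ee_rot: [-0.0, 1.0, -0.006, 0.003]
force: [-0.2, 0.3, -0.3]
grip_width: -0.0
```

```bash
python3 -c "
from h import *
st();pics(14);tip()
b=cv2.imread('pics/t14f.png')[155:192,208:308]
cv2.imwrite('pics/t14z.png',cv2.resize(b,None,fx=7.5,fy=7.5,interpolation=cv2.INTER_CUBIC))
a=cv2.imread('pics/side0.png').astype(int);c=cv2.imread('pics/s14f.png').astype(int)
print('stand/legs diff',abs(a-c)[182:258,182:222].mean(), 'plate px', abs(a-c)[200:255,183:215].max())"
```

```text
t 22.625 pos [ 499.5 -106.1  284.5] q [-0.854  0.122  2.441  2.216  1.204 -1.118] F [-0.2  0.3 -0.3]
R cols [[1.0, -0.012, 0.007], [-0.012, -1.0, 0.001], [0.007, -0.001, -1.0]]
[329, 284, 412, 586, 534, 540, 509, 268, 341, 315, 298, 342, 343, 341] [322, 276, 338, 436, 405, 407, 381, 249, 339, 313, 295, 340, 340, 337]
L [206, 209, 217, 264, 295, 339, 358, 362, 362, 356, 357, 359] R [693, 687, 684, 686, 688, 696, 701, 619, 180, 197, 207, 195]
stand/legs diff 2.2649122807017545 plate px 20
```

View pics/t14z.png

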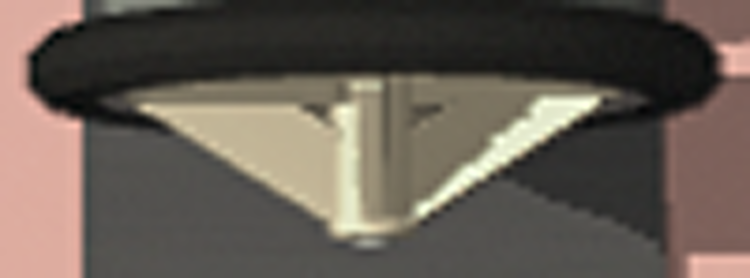

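View pics/t14f.png

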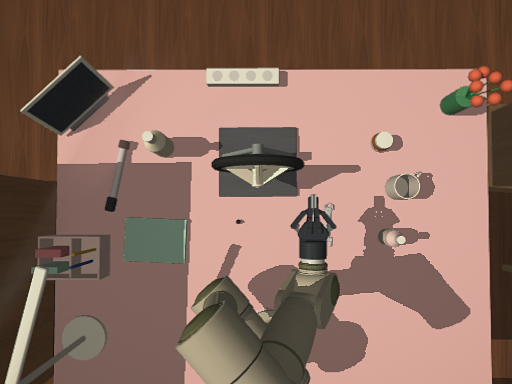

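```bash
python3 -c "
from rig import *
print(finish_job())"
```

```text
the job is handed in; nothing more can be done
None
```

I turned the wheel with the shut fingertips, pushing only on the spokes. I set it with one spoke straight up and the gap I take to hold the valve at the very bottom, drew the hand clear, and handed in at about 23 s of the 64 s.

**Final checks**
- **Spoke angle:** the top picture shows the upper spoke vertical to within about 1–2°. That puts the bottom gap's midline, where the valve should sit, well inside the 7° limit.
- **Stand and desk:** in the last pictures the stand and the other things are where they started, by eye. A pixel check on part of the stand's base also showed no shift.
- **Contact:** the force on the tool reads about zero. The fingertip stayed at least 10 mm in front of the tyre and the valve stem throughout.

**The uncertain point is which gap holds the valve.** Neither camera ever showed it plainly, because the spokes and tyre hide it.
- **Evidence for:** I picked the gap from a dark spot about one pixel wide beside the rim, where my sight-line calculation said the valve would show. It appeared again when I brought that gap back to the same place.
- **Checked against:** a neighbouring gap at the same wheel position showed no spot. Two more gaps, at slightly different positions, also showed none. The fifth gap was never viewed at a comparable position.
- **Evidence that did not agree:** the side-camera pictures and the left rim in the top view gave no confirmation. The valve's place rests on that one spot.

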